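Return the checked dish to the warm pile and zero the timer

TASK

The blue-lidded dish on the light pad has been checked: keeping it level, put it back on top of the pile of blue-lidded dishes in the blue carrier, lowering it gently until you feel it touch and letting go only once it rests there squarely, without knocking the clear canopy over the warming plate. Nobody has counted the pile, so its height is not known beforehand. Then turn the timer, which runs while a dish is out of the warm, back to its zero stop, and leave everything else where it stands.

Things in the scene. Friction and masses are not known exactly. Their poses are not given: they have to be found in the camera images.
- dish: the whole blue-lidded dish (what is to be moved): a closed round plastic dish, 56 mm in diameter, 20 mm high, about 45 g, flat underneath and on top; origin at the centre of its underside, z up
- dish_c (a point): centre of the blue-lidded dish, half-way up (10 mm above its underside), on its axis. It stands on the white light pad (top 18 mm above the table) in a row with two amber-lidded dishes, about 95 mm from centre to centre, in any order
- light_pad: white light pad, fixed, 150 mm (x) by 290 mm (y), 18 mm thick; origin at the centre of its underside; the three dishes stand in a row along its y axis
- blue_carrier: round blue cup, 72 mm in diameter, 25 mm high, two foot tabs (94 mm over both), fixed on the warming plate; origin at the centre of its underside. On its axis stands a firm column of blue-lidded dishes, 56 mm across; the column's flat top is somewhere between 43 and 102 mm above this origin (88 to 147 mm above the table), different each time. It gives about 1 mm per 5 N and cannot topple
- amber_carrier: the like cup in amber with a column of amber-lidded dishes of its own height (same limits), 130 mm from the blue one on the warming plate; which of the two is nearer to the robot changes
- warmer: warming station, fixed: plate 200 mm deep (x), 280 wide (y), 45 high, under both carriers; origin under its centre, x axis from its open front (to the light pad) to its back. A clear, white-rimmed canopy, full width, over its rear at 247 to 261 mm above the table; its front edge, 25 mm in front of this origin, runs over the middle of the piles (axes 26 to 30 mm in front): an upright tool hits it
- timer_knob (a joint): angle of the timer's knob (rad): 0 at its zero stop, where the white pointer meets the red mark on the dial; grows as the knob is turned clockwise seen from above, so it goes back counter-clockwise. It starts 0.7 to 1.4 rad from zero, turns with slight even friction (about 0.04 N m) and stays where it is left
- timer_grip (a point): middle of the black grip bar of the timer's knob, on the knob's upright axis, 60 mm above the table; bar 44 mm long, 12 wide, rising 22 mm above the 48 mm knob disc; this point is 11 mm above the disc, 11 below the bar's top. Its x axis runs along the bar to the pointer end and turns with the knob; z up. The timer, a white box 84 x 84 mm, 42 high, is fixed to the table
- amber1_c (a point): centre of an amber-lidded dish on the light pad, same size as the blue one; leave it alone
- amber2_c (a point): centre of the other amber-lidded dish on the light pad; leave it alone
- tip_box: loose white tip box with a blue lid, 87 x 122 x 67 mm high, origin at the centre of its underside; leave it alone
- wash_bottle: loose white bottle with a red cap, 64 mm in diameter, 150 mm high, origin at the centre of its underside; leave it alone
- marker: loose marker pen lying on the table, 130 mm long, 15 mm thick, origin under its middle; leave it alone
- pot: small loose brown jar with a white lid, 48 mm in diameter, 55 mm high, origin at the centre of its underside; leave it alone

How it is judged:
By the outcome, as a careful person would: the job done as asked, in the order asked, and still so for the second after the job is handed in, with the robot touching nothing.
It also fails if it takes over 53 s, if anything falls off the work surface, if the arm or the gripper's body presses on something with over 40 N, if the wrist force passes 120 N, or if a joint passes its speed limit or range.

ROBOT

A 6-joint arm with a two-finger parallel gripper is mounted at the origin on the work surface. World frame = base frame: x ahead of the robot, y to its left, z up, the work surface at z = 0. Lengths are in m, angles in rad, forces in N, time in s.
With the tool pointing down it reaches from about 0.425 to 0.95 m from the base axis. Payload 3.5 kg.
Tool frame: the origin (TCP) lies at the centre of the arm's flange, where the gripper is bolted on; the fingertips stand 173 mm ahead of it and the grasp point (between the pads) lies 155 mm ahead of it (ctrl.tcp_to_grasp is the distance from the TCP to the grasp point, in m); z points along the fingers, x is the direction in which the jaws open and shut, and the axes are right-handed (so a half turn about z gives the same grasp; the last joint's range is limited). The gripper opens to 85 mm and grips with 20 to 120 N. Pads are 22 mm wide; open, the fingers measure 114 mm over their backs; the gripper's body (76 mm by 85 mm) begins 54 mm behind the grasp point. The pads swing forward as they close: fully open they stand 13 mm farther back than shut.
Start: joints at [-1.276, 0.286, 1.577, -0, 1.279, -0.15], TCP at [0.29, -0.609, 0.405] pointing down, gripper open.
Joint ranges: [-2.77, 2.77], [-0.9, 2.22], [0.21, 2.48], [-1.53, 4.67], [0.24, 2.81], [-2.84, 2.84]. Speed limits (rad/s): [2.79, 2.79, 3.14, 3.14, 3.14, 3.14].

INTERFACE

Orientations are given as a unit quaternion [x, y, z, w].
In Python, from plant import readout, imaging, ctrl, spotter gives the robot as it stands.
- The arm moves only by the tool apply_moves, never from a script. Its argument "steps" is a list of rows, each an object of numbers: "tx", "ty", "tz": the shift along the tool's x, y, z in mm; "wx", "wy", "wz": the turn, a rotation vector about the tool's x, y, z in rad. In form: [{"tx": .., "ty": .., "tz": .., "wx": .., "wy": .., "wz": ..}, ...]. A call has 1 to 12 rows; each row is the pose to reach, as a shift and turn from the pose commanded when the call began, along the tool's axes at that moment; what a row does not reach only later rows make up. A row lasts 1/10 s, in which the tool goes at most 50 mm and 8.59 degrees, less where a joint would pass 70% of its speed; a pose out of reach is approached as far as the arm can. A call with a gripper value outside its range is refused whole. "hand" is the opening, from 0 (shut) to 1 (fully open), set as the call begins (left out, the last holds). The fingers move at their own pace and stop on an object; "force" is the grip in N (left out, the last holds). Time passes only in rows, so rows that repeat a pose let the fingers close. It gives the time, the measured TCP pose, the force and the opening at its end, in the units of the state.
- readout.get_state(): the state, without advancing time (a new reading comes with each control period).
- imaging.read_camera(name): name is "side" or "top" or "wrist"; returns a dict with "img" (420x560x3 uint8, red, green, blue), "vfov" (degrees; the focal length in pixels is half the picture's height over the tangent of half this angle, whatever the lens; pixels are square), "cx", "cy" (the principal point, pixels), "R" (3x3) and "t" (3): a world point X has camera coordinates R X + t; the wrist camera has in their place "tool_from_camera" (4x4, takes a point from camera to tool coordinates, whose origin is the TCP and whose axes are the tool frame's). Camera axes: x right, y down, z forward; pixel columns grow to the right and rows downward; lengths in m; the calibration is good to about 2 mm. A picture is of the moment at which its call begins: read the wrist's pose just before it. There is no depth.
- ctrl.sign_off(): hands the job in, once; it reports no verdict.
Trained networks look in the newest picture that a camera, given by its name, has taken for a name from the list of things; names that differ only in an ending like _2 or _b are one class to them, and where a whole thing is asked for, a point or a joint stands for the part that bears it (a point fixed in the world has none). Each returns a list of dicts, best first, with "confidence" (0 to 1); they miss things now and then, are a little off and sometimes report something else, mostly with a low value. They report only what shows in the picture. A call takes as long as a camera call.
- spotter.trace(camera, label): "region" (420x560 bool, what is visible of it) and "uv" ([column, row] in pixels, amid what is visible of it).
The state is a dict: "time": time; "qpos": joint angles; "dq": joint speeds; "joint_efforts": joint torques, N m; "eef_pos": TCP position; "tcp_rot": TCP orientation; "contact_force": force on the tool from outside, world axes, zero at the start; "wrist_torque": the same for the moment, N m; "opening": opening from 0.0 (shut) to 1.0 (fully open).
Only numpy, scipy, OpenCV 4.12 (cv2) and the standard library are available. Lean on these libraries where they do the work, as an engineer would, in place of code of your own. Each camera call takes 0.05 s, during which the arm holds its last target.

## Working session

There is one attempt and no reset: what is moved stays moved. The work goes in short steps, Python scripts to look and compute and a tool call to move; the robot and the scene stay as the last step left them, time stands still between calls to the robot, and variables do not carry over. Pictures are saved under pics/ and viewed, and the job is handed in when it is done.

Besides the shell and the picture viewer there is one more tool, called after ">>>" in YAML: its name, and indented under it one key for each argument. apply_moves: Moves the arm, as the interface text tells. Its arguments: {"type":"object","properties":{"steps":{"type":"array","items":{"type":"object","properties":{"tx":{"type":"number"},"ty":{"type":"number"},"tz":{"type":"number"},"wx":{"type":"number"},"wy":{"type":"number"},"wz":{"type":"number"}}}},"hand":{"type":"number"},"force":{"type":"number"}},"required":["steps"]}

```bash
ls; mkdir -p pics; cat > h.py <<'E'
import numpy as np, cv2
from plant import readout, imaging, ctrl, spotter
from scipy.spatial.transform import Rotation as Rn
def K(c):
    f=c["img"].shape[0]/2/np.tan(np.radians(c["vfov"])/2); return f,c["cx"],c["cy"]
def ray(c,uv):
    f,cx,cy=K(c); d=np.array([(uv[0]-cx)/f,(uv[1]-cy)/f,1.]); R=np.array(c["R"]);t=np.array(c["t"])
    return -R.T@t, R.T@d
def atz(c,uv,z):
    o,d=ray(c,uv); return o+d*(z-o[2])/d[2]
def proj(c,X):
    f,cx,cy=K(c); p=np.array(c["R"])@np.array(X)+np.array(c["t"]); return np.array([cx+f*p[0]/p[2],cy+f*p[1]/p[2]])
def wrist():
    s=readout.get_state(); c=dict(imaging.read_camera("wrist")); T=np.eye(4);T[:3,:3]=Rn.from_quat(s["tcp_rot"]).as_matrix();T[:3,3]=s["eef_pos"]
    M=np.linalg.inv(T@np.array(c["tool_from_camera"])); c["R"]=M[:3,:3];c["t"]=M[:3,3]; return c
def save(c,n): cv2.imwrite("pics/"+n+".png",np.ascontiguousarray(c["img"][:,:,::-1]))
E
python3 - <<'E'
from h import *
s=readout.get_state();print(s); print(ctrl.tcp_to_grasp)
for n in ["side","top"]:
    c=imaging.read_camera(n);save(c,n+"0");o=-np.array(c["R"]).T@np.array(c["t"]);print(n,c["vfov"],c["cx"],c["cy"],o,np.array(c["R"]).round(3).tolist())
    for l in ["dish","light_pad","blue_carrier","amber_carrier","warmer","timer_knob","timer_grip","amber1_c","tip_box","wash_bottle","marker","pot"]:
        for r in spotter.trace(n,l)[:3]:
            g=r["region"];ys,xs=np.nonzero(g);print(n,l,round(r["confidence"],2),np.round(r["uv"],1),g.sum(),(xs.min(),xs.max(),ys.min(),ys.max()) if len(xs) else 0)
c=wrist();save(c,"wrist0")
print(readout.get_state()["time"])
E
```

```text
pics
{'time': 0.0, 'qpos': array([-1.27599615e+00,  2.87201902e-01,  1.57815307e+00, -1.13780868e-05,
        1.27860802e+00, -1.49996784e-01]), 'dq': array([-0.00086584, -0.00057574, -0.00190503, -0.00023908, -0.00067477,
        0.00016008]), 'joint_efforts': array([ 2.49933428e-04, -4.05973649e+01, -2.92628431e+01, -7.75051149e-05,
        5.71089622e-03,  1.00577688e-05]), 'eef_pos': array([ 0.29039196, -0.60907301,  0.40333549]), 'tcp_rot': array([ 8.45658196e-01, -5.33723535e-01, -9.00028805e-04, -7.71102226e-04]), 'contact_force': array([-0.20447209,  0.25683729,  0.45020036]), 'wrist_torque': array([-0.04109319, -0.02933598,  0.00646412]), 'opening': 1.0021610289868463}
0.1547
side 46.249461413278276 274.47440848081305 211.34105371897937 [-0.13270423 -0.97197962  0.99792839] [[0.836, -0.548, 0.013], [-0.327, -0.517, -0.791], [0.44, 0.657, -0.612]]
side light_pad 0.62 [318.  293.8] 1612 (np.int64(285), np.int64(397), np.int64(266), np.int64(347))
side amber_carrier 0.7 [212.7 184.2] 233 (np.int64(203), np.int64(224), np.int64(176), np.int64(192))
side warmer 0.82 [212.3 191.9]
[... 1492 characters left out ...]
4(210), np.int64(228))
top amber1_c 0.67 [399.7 185.7] 422 (np.int64(387), np.int64(409), np.int64(174), np.int64(196))
top amber1_c 0.16 [167.7 215.8] 962 (np.int64(147), np.int64(184), np.int64(201), np.int64(238))
top tip_box 0.72 [360.  189.7] 392 (np.int64(350), np.int64(372), np.int64(178), np.int64(199))
top tip_box 0.61 [119.6 293.1] 2040 (np.int64(88), np.int64(146), np.int64(270), np.int64(311))
top wash_bottle 0.57 [329.9 125.9] 757 (np.int64(315), np.int64(342), np.int64(105), np.int64(140))
top marker 0.73 [259.  261.3] 234 (np.int64(252), np.int64(268), np.int64(233), np.int64(281))
top pot 0.65 [335.4 258.5] 296 (np.int64(324), np.int64(344), np.int64(246), np.int64(264))
1.35
```

View pics/side0.png

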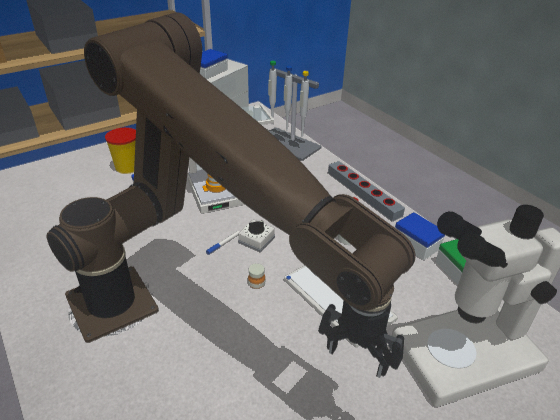

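View pics/top0.png

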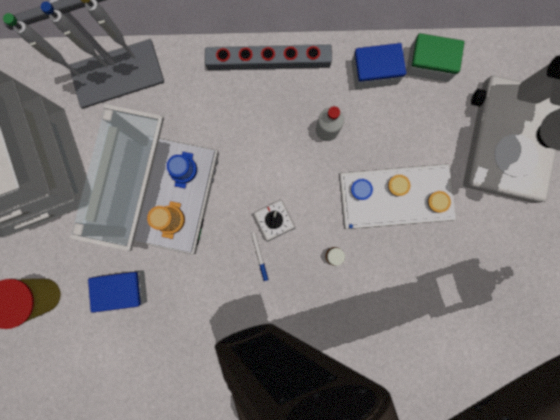

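View pics/wrist0.png

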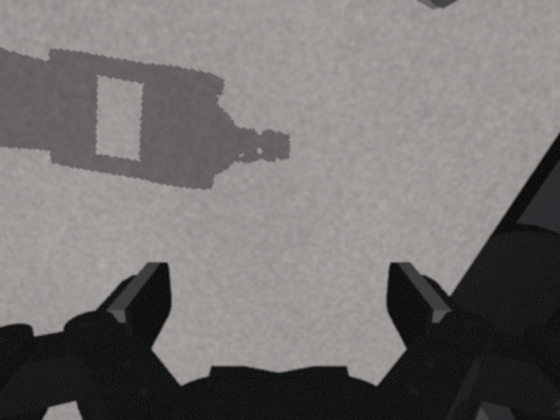

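```bash
python3 - <<'E'
from h import *
import pickle
c=imaging.read_camera("top"); d=imaging.read_camera("side"); w=imaging.read_camera("wrist")
pickle.dump((c,d,w),open("cal.pkl","wb"))
print(np.round(w["tool_from_camera"],3).tolist(),w["vfov"])
P=lambda u,z:atz(c,u,z).round(4)
for n,u,z in [("dish",(361,189),.038),("am",(399.5,185.5),.038),("am2",(440,202),.038),("knob",(273,219),.06),("pot",(335,257),.055),("bottlecap",(334,113),.15),
 ("padTL",(340,173),.018),("padBL",(347,228),.018),("padTR",(449,165),.018),("padBR",(455,221),.018),
 ("plFR",(217,150),.045),("plFL",(192,252),.045),("canFL",(161,120),.261),("canFR",(131,247),.261),("bluecarrierU",(184,166),.07),("bluelow",(181,168),.118),("amber",(165,217),.07)]: print(n,P(u,z))
i=c["img"]
def crop(x0,x1,y0,y1,n,k): cv2.imwrite("pics/"+n+".png",cv2.resize(np.ascontiguousarray(i[y0:y1,x0:x1,::-1]),None,fx=k,fy=k,interpolation=cv2.INTER_CUBIC))
crop(140,225,135,255,"pil",5);crop(250,300,195,245,"kn",10);crop(335,465,155,235,"pad",6)
E
```

```text
[[1.0, -0.001, -0.001, 0.001], [0.001, 0.965, 0.263, -0.067], [0.0, -0.263, 0.965, 0.031], [0.0, 0.0, 0.0, 1.0]] 60.33778890998227
dish [ 0.5323 -0.2149  0.038 ]
am [ 0.5399 -0.3136  0.038 ]
am2 [ 0.4958 -0.4145  0.038 ]
knob [0.4571 0.0114 0.06  ]
pot [ 0.3608 -0.1415  0.055 ]
bottlecap [ 0.6962 -0.1355  0.15  ]
padTL [ 0.5782 -0.1654  0.018 ]
padBL [ 0.4334 -0.1795  0.018 ]
padTR [ 0.5949 -0.4512  0.018 ]
padBR [ 0.4478 -0.4587  0.018 ]
plFR [0.6389 0.1548 0.045 ]
plFL [0.3772 0.2178 0.045 ]
canFL [0.6509 0.2314 0.261 ]
canFR [0.3946 0.2872 0.261 ]
bluecarrierU [0.5933 0.2337 0.07  ]
bluelow [0.579  0.2282 0.118 ]
amber [0.4653 0.28   0.07  ]
```

View pics/pil.png

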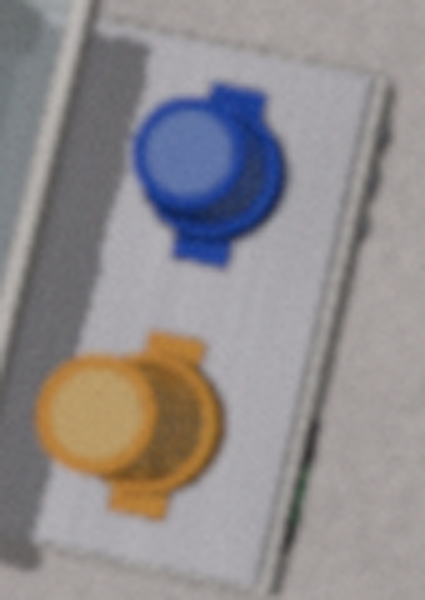

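View pics/kn.png

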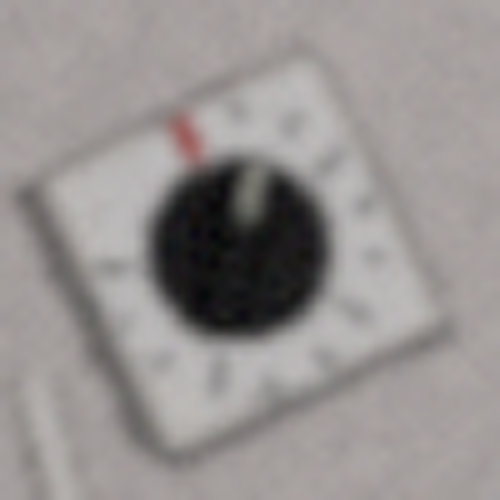

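View pics/pad.png

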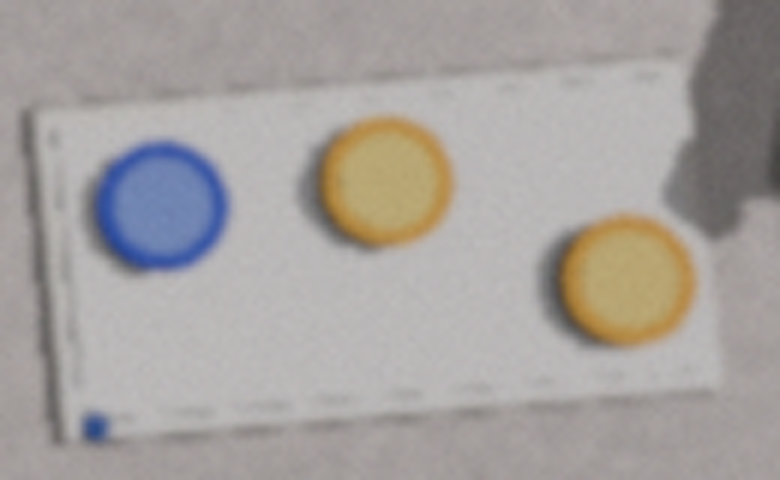

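```bash
cat >> h.py <<'E'
def rot(h,th):
    H=np.array([np.cos(h),np.sin(h),0]);Z=np.array([0,0,1.])
    z=np.sin(th)*H-np.cos(th)*Z; y=-np.cos(th)*H-np.sin(th)*Z; x=np.cross(y,z)
    return np.column_stack([x,y,z])
A_T=np.array([0,.011,.167])   # lowest pad corner in tool frame
def tcp_for(A,h,th,pt=A_T): 
    R=rot(h,th); return np.array(A)-R@pt, R
def rel(p,R,cur=None):
    s=readout.get_state(); p0=np.array(s["eef_pos"]);R0=Rn.from_quat(s["tcp_rot"]).as_matrix()
    if cur: p0,R0=cur
    t=R0.T@(np.array(p)-p0)*1000; w=Rn.from_matrix(R0.T@R).as_rotvec()
    print("t",t.round(1),"w",w.round(3),"rows>=",max(np.linalg.norm(t)/50,np.degrees(np.linalg.norm(w))/8.59).round(1)); return t,w
def log():
    import json
    s=readout.get_state(); r=[list(map(float,s[k])) for k in("qpos","eef_pos","tcp_rot")]
    open("log.txt","a").write(json.dumps(r)+"\n"); return s
E
python3 - <<'E'
from h import *
import pickle
c,d,w=pickle.load(open("cal.pkl","rb"))
for n,ub,ut in [("blue",(184,169.5),(177.5,165.4)),("amber",(171.5,219.8),(159.5,217.8))]:
    b=atz(c,ub,.05)
    for z in np.arange(.08,.17,.01): print(n,round(z,3),b.round(3),atz(c,ut,z).round(4), np.linalg.norm(atz(c,ut,z)-b+[0,0,.05-z]).round(4))
log()
p,R=tcp_for([.532-.07,-.215-.01,.11],.2,np.radians(50)); print(p); rel(p,R)
E
```

```text
blue 0.08 [0.588 0.239 0.05 ] [0.5931 0.2473 0.08  ] 0.0098
blue 0.09 [0.588 0.239 0.05 ] [0.591  0.2445 0.09  ] 0.0064
blue 0.1 [0.588 0.239 0.05 ] [0.589  0.2417 0.1   ] 0.003
blue 0.11 [0.588 0.239 0.05 ] [0.587  0.2389 0.11  ] 0.0011
blue 0.12 [0.588 0.239 0.05 ] [0.585  0.2361 0.12  ] 0.0041
blue 0.13 [0.588 0.239 0.05 ] [0.583  0.2333 0.13  ] 0.0075
blue 0.14 [0.588 0.239 0.05 ] [0.581  0.2305 0.14  ] 0.011
blue 0.15 [0.588 0.239 0.05 ] [0.579  0.2277 0.15  ] 0.0144
blue 0.16 [0.588 0.239 0.05 ] [0.5769 0.2249 0.16  ] 0.0178
amber 0.08 [0.459 0.269 0.05 ] [0.4629 0.2904 0.08  ] 0.0213
amber 0.09 [0.459 0.269 0.05 ] [0.4623 0.2872 0.09  ] 0.0179
amber 0.1 [0.459 0.269 0.05 ] [0.4616 0.2839 0.1   ] 0.0146
amber 0.11 [0.459 0.269 0.05 ] [0.461  0.2807 0.11  ] 0.0113
amber 0.12 [0.459 0.269 0.05 ] [0.4604 0.2774 0.12  ] 0.008
amber 0.13 [0.459 0.269 0.05 ] [0.4598 0.2741 0.13  ] 0.0047
amber 0.14 [0.459 0.269 0.05 ] [0.4591 0.2709 0.14  ] 0.0014
amber 0.15 [0.459 0.269 0.05 ] [0.4585 0.2676 0.15  ] 0.002
amber 0.16 [0.459 0.269 0.05 ] [0.4579 0.2644 0.16  ] 0.0053
[ 0.34355037 -0.24901093  0.22577202]
t [-302.4 -203.   178.9] w [0.868 0.107 0.229] rows>= 8.1
```

>>> apply_moves:
  steps:
    - {"tx": -40,"ty": -30,"tz": -10,"wx": 0.15}
    - {"tx": -80,"ty": -60,"tz": -10,"wx": 0.3}
    - {"tx": -120,"ty": -90,"tz": 0,"wx": 0.45,"wz": 0.15}

```text
$.steps[0]: bad value
```

```bash
python3 -c "
from h import *
print(log())"
```

```text
{'time': 1.5, 'qpos': array([-1.27599163e+00,  2.86339739e-01,  1.57668182e+00, -2.46576581e-05,
        1.27859883e+00, -1.50011757e-01]), 'dq': array([ 0.00096224, -0.00087846,  0.00039938, -0.00027046,  0.00018903,
       -0.00059133]), 'joint_efforts': array([-6.20879273e-04, -4.05947828e+01, -2.92929178e+01, -1.60186137e-04,
        5.86341466e-04,  3.24815630e-06]), 'eef_pos': array([ 0.29046463, -0.60930528,  0.4047082 ]), 'tcp_rot': array([ 8.45665009e-01, -5.33714055e-01, -1.82095768e-05, -1.38570923e-07]), 'contact_force': array([ 0.11425125, -1.05786245, -0.52519629]), 'wrist_torque': array([-0.02495301, -0.0387782 , -0.02379324]), 'opening': 0.9996508685492546}
```

>>> apply_moves:
  steps:
    - {"tx": -50,"ty": 0,"tz": 0,"wx": 0.15}
    - {"tx": -90,"ty": 0,"tz": 20,"wx": 0.3}
    - {"tx": -130,"ty": 0,"tz": 40,"wx": 0.3,"wy": 0.2}

```text
$.steps[0]: bad value
```

```bash
python3 -c "
from h import *
print(log())"
```

```text
{'time': 1.5, 'qpos': array([-1.27599163e+00,  2.86339739e-01,  1.57668182e+00, -2.46576581e-05,
        1.27859883e+00, -1.50011757e-01]), 'dq': array([ 0.00096224, -0.00087846,  0.00039938, -0.00027046,  0.00018903,
       -0.00059133]), 'joint_efforts': array([-6.20879273e-04, -4.05947828e+01, -2.92929178e+01, -1.60186137e-04,
        5.86341466e-04,  3.24815630e-06]), 'eef_pos': array([ 0.29046463, -0.60930528,  0.4047082 ]), 'tcp_rot': array([ 8.45665009e-01, -5.33714055e-01, -1.82095768e-05, -1.38570923e-07]), 'contact_force': array([ 0.11425125, -1.05786245, -0.52519629]), 'wrist_torque': array([-0.02495301, -0.0387782 , -0.02379324]), 'opening': 0.9996508685492546}
```

All six keys are required per row.

>>> apply_moves:
  steps:
    - {"tx": -40,"ty": -25,"tz": -10,"wx": 0.15,"wy": 0,"wz": 0}
    - {"tx": -80,"ty": -50,"tz": -10,"wx": 0.3,"wy": 0,"wz": 0}
    - {"tx": -120,"ty": -80,"tz": 0,"wx": 0.4,"wy": 0,"wz": 0.15}

```text
time: 1.8
eef_pos: [0.3107, -0.4669, 0.4066]
tcp_rot: [0.794, -0.577, 0.104, -0.162]
contact_force: [0.3, 0.6, 0.7]
opening: 0.999
```

```bash
rm -f log.txt; python3 -c "
from h import *
print(log())"
```

```text
{'time': 1.8, 'qpos': array([-1.21681309,  0.02651144,  1.87677638,  0.40727847,  1.26998077,
       -0.08848501]), 'dq': array([ 0.35563609, -0.78935475,  1.0762414 ,  0.90726496, -0.4518562 ,
        1.26707947]), 'joint_efforts': array([ -2.68361583, -25.83115339, -30.10107636,   0.32075599,
         0.50215831,  -0.99922255]), 'eef_pos': array([ 0.31073709, -0.46693359,  0.40655205]), 'tcp_rot': array([ 0.79379866, -0.57681012,  0.10438728, -0.16210203]), 'contact_force': array([0.30894652, 0.63234371, 0.72140454]), 'wrist_torque': array([-0.061187  ,  0.20715174, -0.01974747]), 'opening': 0.9985796910180367}
```

>>> apply_moves:
  steps:
    - {"tx": -45,"ty": 0,"tz": 0,"wx": 0.1,"wy": 0,"wz": 0}
    - {"tx": -90,"ty": 0,"tz": 20,"wx": 0.2,"wy": 0.1,"wz": 0}
    - {"tx": -120,"ty": 0,"tz": 20,"wx": 0.3,"wy": 0.2,"wz": 0}

```text
time: 2.1
eef_pos: [0.2793, -0.3479, 0.3866]
tcp_rot: [0.748, -0.567, 0.265, -0.221]
contact_force: [-0.5, 1.2, 0.6]
opening: 0.997
```

```bash
python3 -c "
from h import *
print(log())"
```

```text
{'time': 2.1, 'qpos': array([-1.23249035, -0.27751246,  2.21025119,  0.7658934 ,  1.11066291,
       -0.25463073]), 'dq': array([-0.12522359, -0.94611296,  0.80022808,  1.30230464, -0.61382977,
       -0.61674985]), 'joint_efforts': array([  0.58521241, -14.22227025, -30.5318892 ,   0.60707739,
         0.25330746,   0.33975958]), 'eef_pos': array([ 0.27934572, -0.34792149,  0.38659308]), 'tcp_rot': array([ 0.74778084, -0.56694201,  0.26537099, -0.22131156]), 'contact_force': array([-0.51258632,  1.23438502,  0.59468852]), 'wrist_torque': array([0.11061554, 0.33159719, 0.05259593]), 'opening': 0.9968783806548033}
```

```bash
cat > kin.py <<'E'
import numpy as np, json
from scipy.spatial.transform import Rotation as Rn
from scipy.optimize import least_squares
def E(a,q): return Rn.from_euler(a,q).as_matrix()
def fk(q,P,s=(1,1,1,1)):
    a1,b,d1,L2,e3,L3,d6,e5=P
    R=E('z',q[0]); p=R@[a1,b,d1]
    R=R@E('y',q[1]); p=p+R@[0,0,L2]
    R=R@E('y',q[2]); p=p+R@[e3,0,L3]
    R=R@E('z',s[0]*q[3]); R=R@E('y',q[4]); p=p+R@[e5,0,d6]
    R=R@E('z',q[5])@E('z',np.pi)
    return p,R
def data(): return [json.loads(l) for l in open("log.txt")]
def fit(D,s=(1,)):
    def r(P):
        o=[]
        for q,p,t in D: o+=list(fk(q,P,s)[0]-p)
        return np.array(o+list(1e-4*(P-P0)))
    P0=np.array([0,.1,.3,.45,0,.45,.1,0.]); S=least_squares(r,P0); return S.x,np.abs(r(S.x)[:-8]).max()
E
python3 - <<'E'
from kin import *
D=data(); s=(1,)
D.insert(0,[[-1.27599163e+00,  2.86339739e-01,  1.57668182e+00, -2.46576581e-05, 1.27859883e+00, -1.50011757e-01],[ 0.29046463, -0.60930528,  0.4047082 ],[ 8.45665009e-01, -5.33714055e-01, -1.82095768e-05, -1.38570923e-07]])
open("log.txt","w").write("".join(json.dumps(d)+"\n" for d in D))
for s in [(1,),(-1,)]:
    P,e=fit(D,s); print(s,P.round(4),e,[np.abs(fk(q,P,s)[1]-Rn.from_quat(t).as_matrix()).max().round(4) for q,p,t in D])
E
```

```text
(1,) [0.     0.1009 0.2403 0.443  0.0206 0.5725 0.0759 0.    ] 2.0965526814631374e-08 [np.float64(0.0), np.float64(0.0), np.float64(0.0)]
(-1,) [ 0.5633  0.1008  1.9823  0.1869  1.7414  0.5853 -0.0795  0.0077] 0.00047553175057590824 [np.float64(0.0), np.float64(0.7459), np.float64(1.2547)]
```

```bash
cat >> kin.py <<'E'
LO=np.array([-2.77,-.9,.21,-1.53,.24,-2.84]);HI=np.array([2.77,2.22,2.48,4.67,2.81,2.84])
def ik(p,R,P,seeds):
    best=None
    for q0 in seeds:
        def r(q):
            pp,RR=fk(q,P); return np.r_[(pp-p)*5,Rn.from_matrix(R.T@RR).as_rotvec()]
        S=least_squares(r,np.clip(q0,LO+.01,HI-.01),bounds=(LO,HI))
        if best is None or S.cost<best.cost-1e-9: best=S
    e=r(best.x); return best.x,np.linalg.norm(e[:3])/5*1000,np.linalg.norm(e[3:])
E
cat > feas.py <<'E'
from kin import *; from h import *
P,e=fit(data()); print(P.round(4),e)
rng=np.random.default_rng(0)
q0=np.array([-.5,.3,1.6,0,1.3,0]); seeds=[q0]+[q0+rng.normal(size=6)*.6 for _ in range(6)]
for nm,A,hs in [("pick",[.532,-.215,.021],[0,.2,.4,.7,1,1.3,-.3]),("hover",[.532,-.215,.08],[0.2,.4,.7]),("place",[.588,.239,.115],[.6,.9,1.1,1.33])]:
    for th in (45,55):
        for h in hs:
            p,R=tcp_for(A,h,np.radians(th)); q,a,b=ik(p,R,P,seeds); print(nm,th,h,p.round(3),q.round(2),round(a,1),round(b,3))
E
python3 feas.py
```

```text
[0.     0.1009 0.2403 0.443  0.0206 0.5725 0.0759 0.    ] 2.0965526814631374e-08
pick 45 0 [ 0.422 -0.215  0.147] [-0.77  0.21  2.3   1.55  0.51 -0.58] 0.0 0.0
pick 45 0.2 [ 0.424 -0.237  0.147] [-0.82  0.24  2.25  1.36  0.66 -0.59] 0.0 0.0
pick 45 0.4 [ 0.43  -0.258  0.147] [-0.85  0.29  2.19  1.21  0.8  -0.62] 0.0 0.0
pick 45 0.7 [ 0.448 -0.286  0.147] [-0.86  0.36  2.08  1.01  0.99 -0.7 ] 0.0 0.0
pick 45 1 [ 0.472 -0.308  0.147] [-0.85  0.44  1.97  0.83  1.16 -0.8 ] 0.0 0.0
pick 45 1.3 [ 0.502 -0.321  0.147] [-0.82  0.52  1.85  0.67  1.32 -0.91] 0.0 0.0
pick 45 -0.3 [ 0.427 -0.182  0.147] [-0.67  0.18  2.34  2.01  0.28 -0.72] 0.0 0.0
pick 55 0 [ 0.402 -0.215  0.126] [-0.82  0.25  2.35  1.86  0.68 -0.92] 0.0 0.0
pick 55 0.2 [ 0.404 -0.241  0.126] [-0.87  0.29  2.29  1.6   0.8  -0.86] 0.0 0.0
pick 55 0.4 [ 0.412 -0.266  0.126] [-0.91  0.34  2.22  1.4   0.93 -0.84] 0.0 0.0
pick 55 0.7 [ 0.432 -0.299  0.126] [-0.92  0.42  2.09  1.15  1.12 -0.86] 0.0 0.0
pick 55 1 [ 0.461 -0.325  0.126] [-0.9   0.51  1.95  0.94  1.29 -0.9 ] 0.0 0.0
pick 55 1.3 [ 0.497 -0.341  0.126] [-0.86  0.59  1.81 
[... 528 characters left out ...]
0.7 [ 0.432 -0.299  0.185] [-0.92  0.3   2.1   1.1   1.17 -0.74] 0.0 0.0
place 45 0.6 [0.497 0.177 0.241] [0.1  0.1  2.18 1.19 0.37 0.04] 0.0 0.0
place 45 0.9 [0.519 0.153 0.241] [ 0.02  0.14  2.13  1.14  0.64 -0.18] 0.0 0.0
place 45 1.1 [0.538 0.141 0.241] [-0.02  0.19  2.07  1.07  0.81 -0.3 ] 0.0 0.0
place 45 1.33 [0.562 0.132 0.241] [-0.04  0.26  1.99  0.98  0.98 -0.41] 0.0 0.0
place 55 0.6 [0.48  0.165 0.22 ] [ 0.07  0.1   2.25  1.78  0.44 -0.56] 0.0 0.0
place 55 0.9 [0.507 0.137 0.22 ] [-0.03  0.16  2.18  1.47  0.72 -0.52] 0.0 0.0
place 55 1.1 [0.529 0.123 0.22 ] [-0.07  0.22  2.12  1.32  0.89 -0.54] 0.0 0.0
place 55 1.33 [0.557 0.112 0.22 ] [-0.09  0.29  2.02  1.17  1.07 -0.59] 0.0 0.0
```

```bash
python3 -c "
from h import *
h=.3;th=np.radians(50)
p,R=tcp_for([.532-.06*np.cos(h),-.215-.06*np.sin(h),.085],h,th); print(p); rel(p,R)"
```

```text
[ 0.35921903 -0.26844742  0.20077202]
t [-86.6  38.5 195.6] w [ 0.185 -0.16   0.047] rows>= 4.3
```

>>> apply_moves:
  steps:
    - {"tx": -20,"ty": 9,"tz": 45,"wx": 0.05,"wy": -0.05,"wz": 0.01}
    - {"tx": -40,"ty": 18,"tz": 90,"wx": 0.1,"wy": -0.1,"wz": 0.02}
    - {"tx": -60,"ty": 26,"tz": 135,"wx": 0.15,"wy": -0.13,"wz": 0.04}
    - {"tx": -78,"ty": 34,"tz": 175,"wx": 0.18,"wy": -0.16,"wz": 0.047}
    - {"tx": -86,"ty": 38,"tz": 195,"wx": 0.185,"wy": -0.16,"wz": 0.047}
    - {"tx": -86,"ty": 38,"tz": 195,"wx": 0.185,"wy": -0.16,"wz": 0.047}

```text
time: 2.7
eef_pos: [0.3589, -0.2701, 0.2009]
tcp_rot: [0.73, -0.539, 0.247, -0.34]
contact_force: [-0.1, -0.9, 0.3]
opening: 0.996
```

```bash
python3 - <<'E'
from h import *
import pickle
s=log();print(s["time"],s["eef_pos"],s["tcp_rot"],rot(.3,np.radians(50)).round(3).tolist(),Rn.from_quat(s["tcp_rot"]).as_matrix().round(3).tolist())
c=wrist();save(c,"w1")
for r in spotter.trace("wrist","dish")[:2]:
    g=r["region"];ys,xs=np.nonzero(g);print(r["confidence"],r["uv"],xs.min(),xs.max(),ys.min(),ys.max(),atz(c,r["uv"],.03))
c2=imaging.read_camera("side");save(c2,"s1");pickle.dump((c,c2),open("w1.pkl","wb"))
t=imaging.read_camera("top");save(t,"t1")
for P in [(.532,-.215,.038)]: print(proj(c,P),proj(c2,P))
E
```

```text
2.7 [ 0.35894355 -0.270123    0.20088998] [ 0.73031409 -0.53867412  0.24679898 -0.33994382] [[0.296, -0.614, 0.732], [-0.955, -0.19, 0.226], [-0.0, -0.766, -0.643]] [[0.298, -0.619, 0.727], [-0.955, -0.189, 0.231], [-0.006, -0.762, -0.647]]
0.94 [278.6, 235.2] 238 327 194 281 [ 0.5334139  -0.21594061  0.03      ]
[276.40529371 230.28537859] [320.54299262 265.0526676 ]
```

View pics/w1.png

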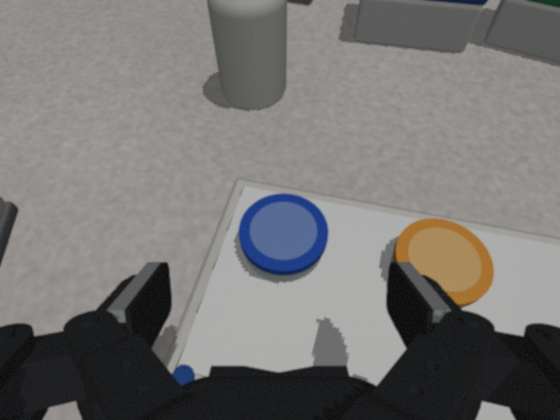

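View pics/s1.png

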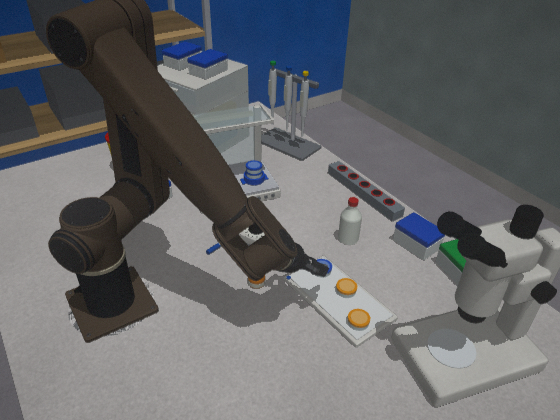

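```bash
python3 - <<'E'
from h import *
import pickle
c,c2=pickle.load(open("w1.pkl","rb"))
print(atz(c,(283.3,228.5),.038))
i=c["img"].astype(int); m=((i[:,:,2]-i[:,:,0]>45)).astype(np.uint8); m[:150]=0;m[300:]=0
cs,_=cv2.findContours(m,0,1);k=max(cs,key=cv2.contourArea);print(cv2.boundingRect(k))
# fit: project dish model silhouettes (top circle + bottom circle hull)
from scipy.optimize import minimize
a=np.linspace(0,2*np.pi,60)
def iou(xy,cc,z0,z1,mm):
    pts=np.array([proj(cc,[xy[0]+.028*np.cos(t),xy[1]+.028*np.sin(t),z]) for z in(z0,z1) for t in a])
    h=cv2.convexHull((pts*16).astype(np.int32)); q=np.zeros_like(mm);cv2.fillPoly(q,[h],1,shift=4); return -(q&mm).sum()/(q|mm).sum()
M=np.zeros_like(m);cv2.drawContours(M,[k],-1,1,-1)
r=minimize(iou,[.532,-.215],args=(c,.018,.038,M),method="Nelder-Mead",options=dict(initial_simplex=[[.532,-.215],[.538,-.215],[.532,-.209]]));print(r.x,r.fun)
i=c2["img"][140:220,225:300]; cv2.imwrite("pics/s1c.png",cv2.resize(np.ascontiguousarray(i[:,:,::-1]),None,fx=8,fy=8,interpolation=cv2.INTER_CUBIC))
h=.3;th=np.radians(50)
d=[.5328,-.2150]
p,R=tcp_for([d[0],d[1],.070],h,th); rel(p,R)
s=readout.get_state();cur=np.array(p),R
p2,R2=tcp_for([d[0],d[1],.0215],h,th); rel(p2,R2,cur)
E
```

```text
[ 0.5344968  -0.21872853  0.038     ]
(239, 194, 89, 81)
[ 0.487   -0.17975] 0.0
t [ -4.9 -24.7  60.2] w [ 0.002 -0.004  0.003] rows>= 1.3
t [ 0.  37.2 31.2] w [0. 0. 0.] rows>= 1.0<stdin>:12: RuntimeWarning: overflow encountered in scalar negative
```

View pics/s1c.png

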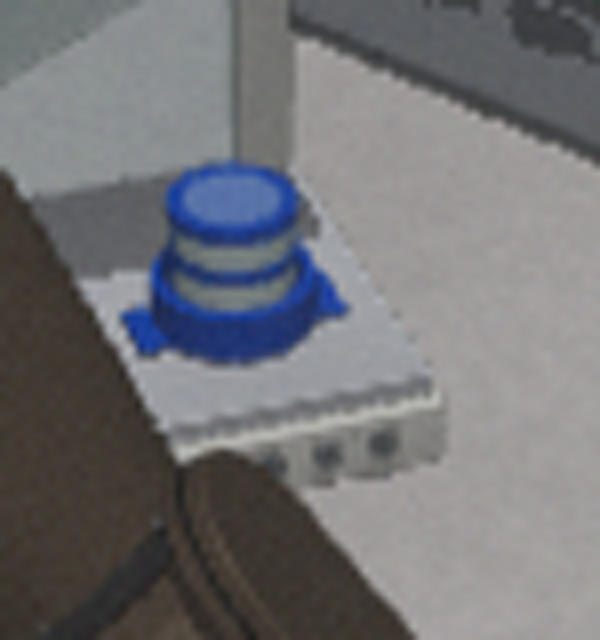

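```bash
python3 - <<'E'
from h import *
import pickle
from scipy.optimize import minimize
c,c2=pickle.load(open("w1.pkl","rb")); c0=pickle.load(open("cal.pkl","rb"))[0]
a=np.linspace(0,2*np.pi,60)
def iou(xy,cc,z0,z1,mm):
    pts=np.array([proj(cc,[xy[0]+.028*np.cos(t),xy[1]+.028*np.sin(t),z]) for z in(z0,z1) for t in a])
    h=cv2.convexHull((pts*16).astype(np.int32)); q=np.zeros(mm.shape,np.uint8);cv2.fillPoly(q,[h],1,shift=4); return -float((q&mm).sum())/float((q|mm).sum())
for nm,cc,box in (("wrist",c,(150,300,200,350)),("top",c0,(170,210,345,380))):
    i=cc["img"].astype(int); m=((i[:,:,2]-i[:,:,0]>40)).astype(np.uint8); n=np.zeros_like(m);b=box;n[b[0]:b[1],b[2]:b[3]]=m[b[0]:b[1],b[2]:b[3]]
    cs,_=cv2.findContours(n,0,1);k=max(cs,key=cv2.contourArea);M=np.zeros(m.shape,np.uint8);cv2.drawContours(M,[k],-1,1,-1);print(cv2.boundingRect(k))
    for z0 in (.018,.03): 
        r=minimize(iou,[.532,-.215],args=(cc,z0,.038,M),method="Nelder-Mead",options=dict(initial_simplex=[[.532,-.215],[.538,-.215],[.532,-.209]]));print(nm,z0,r.x.round(4),round(r.fun,3))
# pile triangulation
o1,d1=ray(c0,(177.5,165.4));o2,d2=ray(c2,(254.1,165.0))
d1/=np.linalg.norm(d1);d2/=np.linalg.norm(d2)
A=np.column_stack([d1,-d2]);s,*_=np.linalg.lstsq(A,o2-o1,rcond=None);print(o1+s[0]*d1,o2+s[1]*d2)
E
```

```text
(239, 194, 89, 81)
wrist 0.018 [ 0.5392 -0.2171] -0.875
wrist 0.03 [ 0.5351 -0.2183] -0.95
(351, 179, 22, 21)
top 0.018 [ 0.5351 -0.2196] -0.861
top 0.03 [ 0.534  -0.2176] -0.91
[0.5880514  0.24037498 0.10484298] [0.59154622 0.23839363 0.10499188]
```

```bash
python3 - <<'E'
from h import *
h=.3;th=np.radians(50);d=[.534,-.217]
p,R=tcp_for([*d,.060],h,th); rel(p,R)
p2,R2=tcp_for([*d,.022],h,th); rel(p2,R2); print(p2)
E
```

```text
t [ -2.7 -17.4  67.1] w [ 0.002 -0.004  0.003] rows>= 1.4
t [-2.8 11.6 91.6] w [ 0.002 -0.004  0.003] rows>= 1.8
[ 0.41853922 -0.25271621  0.13777202]
```

>>> apply_moves:
  steps:
    - {"tx": -1,"ty": -9,"tz": 35,"wx": 0.002,"wy": -0.004,"wz": 0.003}
    - {"tx": -3,"ty": -17,"tz": 67,"wx": 0.002,"wy": -0.004,"wz": 0.003}
    - {"tx": -3,"ty": -3,"tz": 79,"wx": 0.002,"wy": -0.004,"wz": 0.003}
    - {"tx": -3,"ty": 7,"tz": 88,"wx": 0.002,"wy": -0.004,"wz": 0.003}
    - {"tx": -3,"ty": 11.5,"tz": 91.5,"wx": 0.002,"wy": -0.004,"wz": 0.003}
    - {"tx": -3,"ty": 11.5,"tz": 91.5,"wx": 0.002,"wy": -0.004,"wz": 0.003}
    - {"tx": -3,"ty": 11.5,"tz": 91.5,"wx": 0.002,"wy": -0.004,"wz": 0.003}

```text
time: 3.6
eef_pos: [0.4183, -0.2519, 0.1373]
tcp_rot: [0.729, -0.538, 0.25, -0.341]
contact_force: [-1.3, 0.8, 0.0]
opening: 0.999
```

```bash
python3 - <<'E'
from h import *
s=log();print(s["time"],s["eef_pos"],s["contact_force"],s["wrist_torque"])
h=.3;th=np.radians(50);d=[.534,-.217]
p2,R2=tcp_for([*d,.022],h,th); rel(p2,R2)
c=wrist();save(c,"w2")
E
```

```text
3.6 [ 0.41825207 -0.25190345  0.1372654 ] [-1.29227881  0.77132059  0.0279024 ] [-0.11057966  0.33830086  0.01395369]
t [ 0.9 -0.4 -0.3] w [ 0.     0.001 -0.001] rows>= 0.0
```

View pics/w2.png

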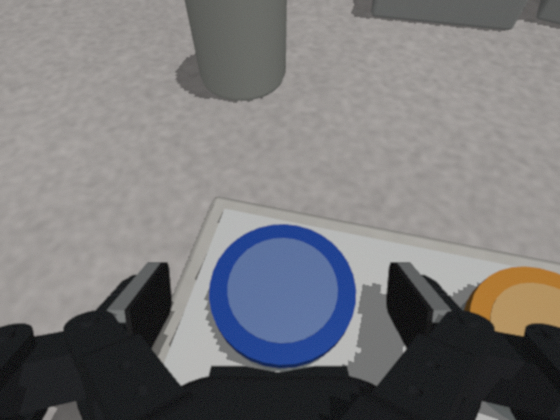

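>>> apply_moves:
  steps:
    - {"tx": 1.5,"ty": 0,"tz": 0,"wx": 0,"wy": 0,"wz": 0}
    - {"tx": 1.5,"ty": 0,"tz": 0,"wx": 0,"wy": 0,"wz": 0}
    - {"tx": 1.5,"ty": 0,"tz": 0,"wx": 0,"wy": 0,"wz": 0}
    - {"tx": 1.5,"ty": 0,"tz": 0,"wx": 0,"wy": 0,"wz": 0}
    - {"tx": 1.5,"ty": 0,"tz": 0,"wx": 0,"wy": 0,"wz": 0}
    - {"tx": 1.5,"ty": 0,"tz": 0,"wx": 0,"wy": 0,"wz": 0}
    - {"tx": 1.5,"ty": 0,"tz": 0,"wx": 0,"wy": 0,"wz": 0}
    - {"tx": 1.5,"ty": 0,"tz": 0,"wx": 0,"wy": 0,"wz": 0}
  hand: 0
  force: 35

```text
time: 4.45
eef_pos: [0.4188, -0.2529, 0.1368]
tcp_rot: [0.729, -0.538, 0.25, -0.341]
contact_force: [-3.1, -0.5, 5.6]
opening: 0.64
```

```bash
python3 - <<'E'
from h import *
s=log();print(s["time"],s["eef_pos"],s["contact_force"],s["wrist_torque"],s["opening"])
c=wrist();save(c,"w3")
E
```

```text
4.45 [ 0.41880471 -0.25290761  0.13680237] [-3.14720345 -0.51803387  5.55269493] [-0.01170748 -0.02782121  0.04268522] 0.6404079015670503
```

View pics/w3.png

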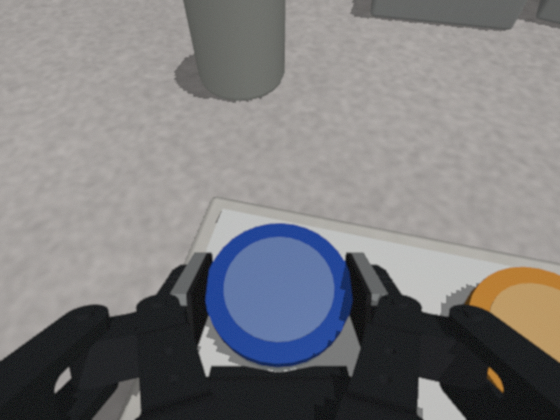

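>>> apply_moves:
  steps:
    - {"tx": 0,"ty": -4,"tz": -3,"wx": 0,"wy": 0,"wz": 0}
    - {"tx": 0,"ty": -15,"tz": -13,"wx": 0,"wy": 0,"wz": 0}
    - {"tx": 0,"ty": -38,"tz": -32,"wx": 0,"wy": 0,"wz": 0}
    - {"tx": 0,"ty": -69,"tz": -58,"wx": 0,"wy": 0,"wz": 0}
    - {"tx": 0,"ty": -100,"tz": -84,"wx": 0,"wy": 0,"wz": 0}
    - {"tx": 0,"ty": -115,"tz": -96,"wx": 0,"wy": 0,"wz": 0}
    - {"tx": 0,"ty": -115,"tz": -96,"wx": 0,"wy": 0,"wz": 0}
    - {"tx": 0,"ty": -115,"tz": -96,"wx": 0,"wy": 0,"wz": 0}
  force: 45

```text
time: 5.3
eef_pos: [0.4189, -0.2523, 0.285]
tcp_rot: [0.73, -0.538, 0.248, -0.341]
contact_force: [-0.5, 0.3, -0.6]
opening: 0.635
```

```bash
python3 - <<'E'
from h import *
s=log();print(s["time"],s["eef_pos"],s["contact_force"],s["wrist_torque"],s["opening"])
c=wrist();save(c,"w4")
p=np.array(s["eef_pos"]);z0=p[2]-.1188
print(atz(c,(280,292),z0+.02)-p)
from kin import *
P,e=fit(data()); print(P.round(4),e)
rng=np.random.default_rng(0)
seeds=[s["qpos"]]
th=np.radians(50)
d=[.589,.239]
up=lambda h: p+0
for h in (.3,.6,.95,1.335):
    H=np.array([np.cos(h),np.sin(h),0])
    for xy in ([.534,-.217],[.55,-.0],[.56,.12],d):
        q,a,b=ik(np.r_[np.array(xy)-.1206*H[:2],.28],rot(h,th),P,[s["qpos"]]);print(h,xy,q.round(2),round(a,1),round(b,3))
E
```

```text
5.3 [ 0.41888932 -0.25229847  0.28503749] [-0.4949611   0.29485954 -0.59925596] [-0.07829467  0.3956249   0.04673852] 0.6345291920018071
[ 0.11239219  0.03359792 -0.0988    ]
[-0.      0.1009  0.2403  0.443   0.0206  0.5725  0.0759 -0.    ] 2.9088547126576714e-09
0.3 [0.534, -0.217] [-0.86 -0.02  2.22  1.12  0.9  -0.32] 0.0 0.0
0.3 [0.55, -0.0] [-0.41 -0.2   2.38  1.2   0.56 -0.07] 0.0 0.0
0.3 [0.56, 0.12] [-0.09 -0.17  2.35  1.2   0.32  0.13] 0.0 0.0
0.3 [0.589, 0.239] [ 0.17 -0.02  2.2   0.82  0.24  0.67] 7.7 0.106
0.6 [0.534, -0.217] [-0.89  0.09  2.11  1.01  1.13 -0.47] 0.0 0.0
0.6 [0.55, -0.0] [-0.49 -0.11  2.31  1.14  0.85 -0.28] 0.0 0.0
0.6 [0.56, 0.12] [-0.2  -0.12  2.31  1.21  0.63 -0.14] 0.0 0.0
0.6 [0.589, 0.239] [ 0.08  0.    2.2   1.25  0.41 -0.  ] 0.0 0.0
0.95 [0.534, -0.217] [-0.88  0.22  1.96  0.86  1.36 -0.63] 0.0 0.0
0.95 [0.55, -0.0] [-0.53  0.02  2.18  1.01  1.12 -0.47] 0.0 0.0
0.95 [0.56, 0.12] [-0.28 -0.01  2.21  1.1   0.94 -0.35] 0.0 0.0
0.95 [0.589, 0.239] [-0.02  0.07  2.13  1.17  0.75 -0.23] 0.0 0.0
1.335 [0.534, -0.217] [-0.83  0.35  1.8   0.69  1.58 -0.8 ] 0.0 0.0
1.335 [0.55, -0.0] [-0.52  0.17  2.02  0.85  1.37 -0.65] 0.0 0.0
1.335 [0.56, 0.12] [-0.3   0.13  2.06  0.95  1.23 -0.53] 0.0 0.0
1.335 [0.589, 0.239] [-0.07  0.19  1.99  1.03  1.07 -0.41] 0.0 0.0
```

View pics/w4.png

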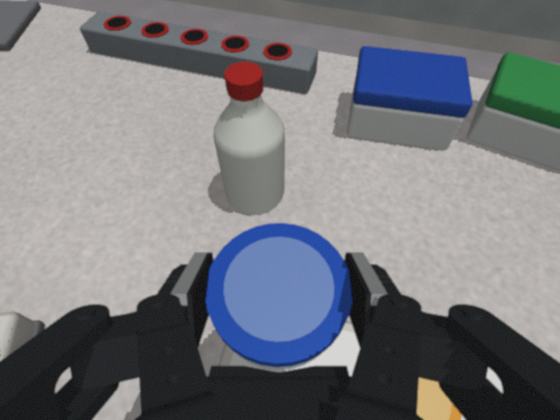

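```bash
cat > rows.py <<'E'
from h import *
from kin import data
def Rpick(): 
    D=data(); return Rn.from_quat(D[5][2]).as_matrix()
def hpick():
    z=Rpick()[:,2]; return np.arctan2(z[1],z[0])
def Rplace(h): return Rn.from_euler('z',h-hpick()).as_matrix()@Rpick()
E
python3 - <<'E'
from rows import *
D=data(); print(len(D),[np.round(d[1],3).tolist() for d in D])
h0=hpick();h1=1.335; r=.119
s=readout.get_state();p0=np.array(s["eef_pos"]);R0=Rn.from_quat(s["tcp_rot"]).as_matrix()
print(h0, Rpick()[2])
d0=p0[:2]+r*np.array([np.cos(h0),np.sin(h0)]); H1=np.array([np.cos(h1),np.sin(h1)])
d1=np.array([.589,.239])-.10*H1; z1=.145+.1188
N=12
for k in range(1,N+1):
    f=min(1,k/10); f=f*f*(3-2*f); f=min(1,k/10)
    h=h0+(h1-h0)*f; H=np.array([np.cos(h),np.sin(h)])
    p=np.r_[d0+(d1-d0)*f-r*H, p0[2]+(z1-p0[2])*f]
    t=R0.T@(p-p0)*1000;w=Rn.from_matrix(R0.T@Rplace(h)).as_rotvec()
    print(k,t.round(0),w.round(3))
E
```

```text
7 [[0.29, -0.609, 0.405], [0.311, -0.467, 0.407], [0.279, -0.348, 0.387], [0.359, -0.27, 0.201], [0.418, -0.252, 0.137], [0.419, -0.253, 0.137], [0.419, -0.252, 0.285]]
0.3031834676628691 [-0.00276434 -0.76630075 -0.64247609]
1 [-21.  -8.  12.] [ 0.003 -0.076 -0.069]
2 [-42. -16.  26.] [ 0.003 -0.155 -0.135]
3 [-63. -26.  40.] [ 0.002 -0.234 -0.202]
4 [-85. -36.  56.] [ 0.002 -0.313 -0.268]
5 [-107.  -46.   72.] [ 0.001 -0.392 -0.334]
6 [-130.  -58.   89.] [ 0.001 -0.471 -0.401]
7 [-154.  -70.  107.] [ 0.    -0.55  -0.467]
8 [-178.  -83.  125.] [-0.    -0.629 -0.534]
9 [-204.  -96.  144.] [-0.001 -0.708 -0.6  ]
10 [-230. -110.  164.] [-0.001 -0.787 -0.666]
11 [-230. -110.  164.] [-0.001 -0.787 -0.666]
12 [-230. -110.  164.] [-0.001 -0.787 -0.666]
```

>>> apply_moves:
  steps:
    - {"tx": -10,"ty": -4,"tz": 6,"wx": 0.003,"wy": -0.038,"wz": -0.034}
    - {"tx": -31,"ty": -12,"tz": 19,"wx": 0.003,"wy": -0.115,"wz": -0.102}
    - {"tx": -52,"ty": -21,"tz": 33,"wx": 0.002,"wy": -0.194,"wz": -0.168}
    - {"tx": -74,"ty": -31,"tz": 48,"wx": 0.002,"wy": -0.273,"wz": -0.235}
    - {"tx": -96,"ty": -41,"tz": 64,"wx": 0.001,"wy": -0.352,"wz": -0.301}
    - {"tx": -118,"ty": -52,"tz": 80,"wx": 0.001,"wy": -0.431,"wz": -0.368}
    - {"tx": -142,"ty": -64,"tz": 98,"wx": 0.0,"wy": -0.51,"wz": -0.434}
    - {"tx": -166,"ty": -76,"tz": 116,"wx": 0.0,"wy": -0.59,"wz": -0.5}
    - {"tx": -191,"ty": -90,"tz": 134,"wx": -0.001,"wy": -0.668,"wz": -0.567}
    - {"tx": -217,"ty": -103,"tz": 154,"wx": -0.001,"wy": -0.748,"wz": -0.633}
    - {"tx": -230,"ty": -110,"tz": 164,"wx": -0.001,"wy": -0.787,"wz": -0.666}
    - {"tx": -230,"ty": -110,"tz": 164,"wx": -0.001,"wy": -0.787,"wz": -0.666}

```text
time: 6.55
eef_pos: [0.5382, 0.0277, 0.263]
tcp_rot: [0.9, -0.106, 0.047, -0.42]
contact_force: [0.5, -0.4, -0.2]
opening: 0.64
```

```bash
python3 - <<'E'
from rows import *
import pickle
s=log();print(s["time"],s["eef_pos"],s["contact_force"],s["wrist_torque"],s["opening"])
print(Rn.from_matrix(Rn.from_quat(s["tcp_rot"]).as_matrix()@Rplace(1.335).T).as_rotvec())
c=wrist();save(c,"w5");t=imaging.read_camera("top");save(t,"t5");d=imaging.read_camera("side");save(d,"s5")
pickle.dump((c,t,d),open("w5.pkl","wb"))
i=t["img"][120:260,130:270]; cv2.imwrite("pics/t5c.png",cv2.resize(np.ascontiguousarray(i[:,:,::-1]),None,fx=4,fy=4,interpolation=cv2.INTER_CUBIC))
i=d["img"][120:240,180:320]; cv2.imwrite("pics/s5c.png",cv2.resize(np.ascontiguousarray(i[:,:,::-1]),None,fx=5,fy=5,interpolation=cv2.INTER_CUBIC))
E
```

```text
6.55 [0.5382206  0.02772892 0.26302523] [ 0.45479554 -0.41510189 -0.19389061] [-0.40940478  0.09430768  0.01636634] 0.640153715257066
[0.0002462  0.0013908  0.00525145]
```

View pics/w5.png

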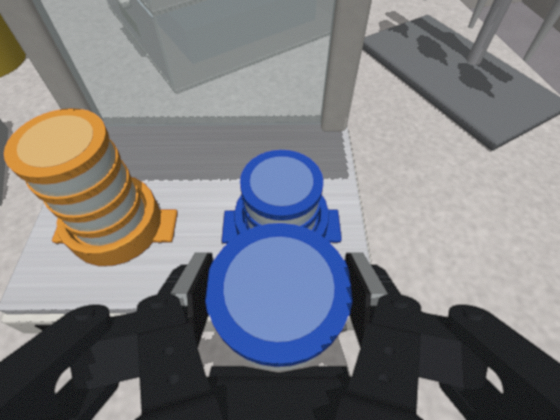

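View pics/t5c.png

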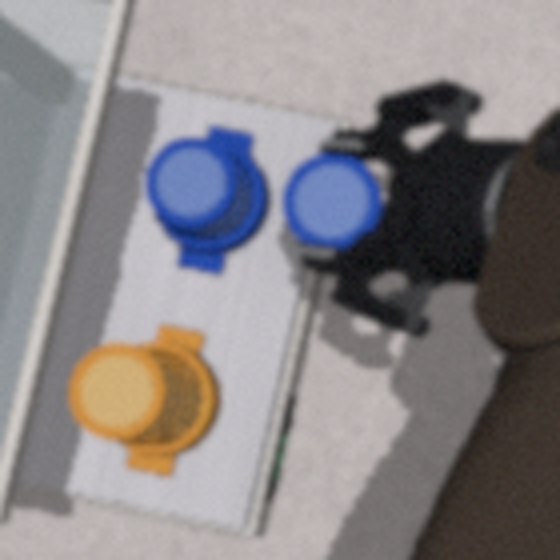

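View pics/s5c.png

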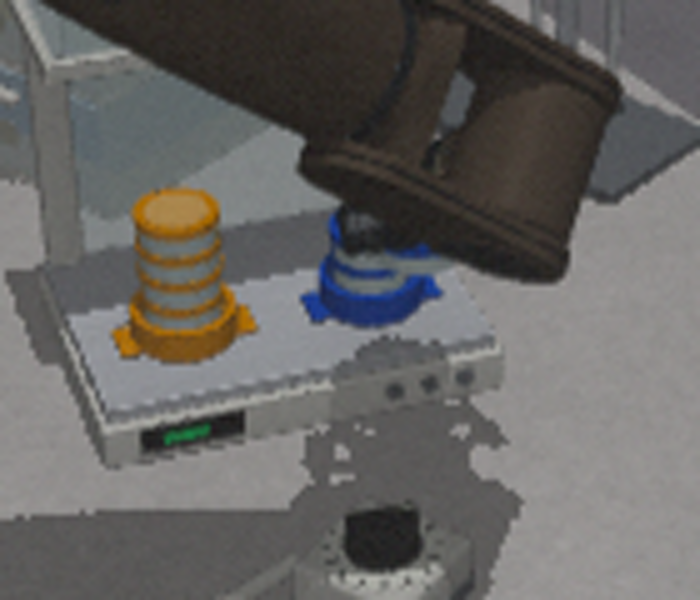

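```bash
python3 - <<'E'
from rows import *
import pickle
c,t,d=pickle.load(open("w5.pkl","rb"))
def inner(cc,box):
    i=cc["img"][box[1]:box[3],box[0]:box[2]].astype(int)
    m=((i[:,:,2]-i[:,:,0]>45)&(i[:,:,0]>85)).astype(np.uint8)
    cs,_=cv2.findContours(m,0,1);k=max(cs,key=cv2.contourArea)
    e=cv2.fitEllipse(k);x,y,w,h=cv2.boundingRect(k)
    print(box,"area",cv2.contourArea(k),(x+box[0],y+box[1],w,h),np.add(e[0],box[:2]).round(2),np.round(e[1],1)); return np.add(e[0],box[:2])
hw=inner(c,(190,220,370,365));pw=inner(c,(230,145,330,217))
ht=inner(t,(198,150,230,190));pt=inner(t,(160,145,198,190))
print("held top",atz(t,ht,.1642),"held wrist",atz(c,hw,.1642))
def tri(a,ua,b,ub):
    o1,d1=ray(a,ua);o2,d2=ray(b,ub);d1=d1/np.linalg.norm(d1);d2=d2/np.linalg.norm(d2)
    s,*_=np.linalg.lstsq(np.column_stack([d1,-d2]),o2-o1,rcond=None);return (o1+s[0]*d1).round(4),(o2+s[1]*d2).round(4)
print("pile",tri(t,pt,c,pw)); print("held",tri(t,ht,c,hw))
for z in(.1,.105,.11): print(z,atz(t,pt,z).round(4),atz(c,pw,z).round(4))
s=readout.get_state();print(s["eef_pos"],.119*np.array([np.cos(1.34),np.sin(1.34)])+s["eef_pos"][:2])
E
```

```text
(190, 220, 370, 365) area 8943.0 (224, 237, 110, 105) [278.46 288.89] [104.  109.5]
(230, 145, 330, 217) area 2350.0 (250, 157, 63, 49) [281.17 180.81] [48.2 62.1]
(198, 150, 230, 190) area 235.5 (204, 161, 18, 19) [212.43 169.75] [17.  17.7]
(160, 145, 198, 190) area 195.5 (169, 157, 17, 17) [177.24 165.07] [15.6 16.1]
held top [0.56482643 0.14423868 0.1642    ] held wrist [0.56572963 0.14239713 0.1642    ]
pile (array([0.5896, 0.242 , 0.1012]), array([0.5911, 0.2421, 0.1015]))
held (array([0.5665, 0.1459, 0.1552]), array([0.5665, 0.1459, 0.1552]))
0.1 [0.5898 0.2424 0.1   ] [0.5914 0.2433 0.1   ]
0.105 [0.5888 0.241  0.105 ] [0.5904 0.2394 0.105 ]
0.11 [0.5878 0.2396 0.11  ] [0.5895 0.2355 0.11  ]
[0.5378526  0.02525055 0.26397428] [0.56507418 0.14109521]
```

```bash
python3 - <<'E'
from rows import *
s=readout.get_state();R=Rn.from_quat(s["tcp_rot"]).as_matrix();print(s["eef_pos"],hpick()+0, np.arctan2(R[1,2],R[0,2]))
rel([.5624,.1224,.244],Rplace(1.338)); rel([.5548,.092,.244],Rplace(1.338))
print("up in tool",R[2].round(4))
E
```

```text
[0.5378526  0.02525055 0.26397428] 0.3031834676628691 1.334431953958502
t [  1.  -49.1  89.6] w [ 0.001 -0.003 -0.002] rows>= 2.0
t [  0.8 -29.   65.6] w [ 0.001 -0.003 -0.002] rows>= 1.4
up in tool [-0.0024 -0.7658 -0.643 ]
```

>>> apply_moves:
  steps:
    - {"tx": 0,"ty": -8,"tz": 18,"wx": 0,"wy": 0,"wz": 0}
    - {"tx": 0.5,"ty": -20,"tz": 40,"wx": 0,"wy": 0,"wz": 0}
    - {"tx": 1,"ty": -34,"tz": 66,"wx": 0,"wy": 0,"wz": 0}
    - {"tx": 1,"ty": -45,"tz": 82,"wx": 0,"wy": 0,"wz": 0}
    - {"tx": 1,"ty": -49,"tz": 89.5,"wx": 0,"wy": 0,"wz": 0}
    - {"tx": 1,"ty": -49,"tz": 89.5,"wx": 0,"wy": 0,"wz": 0}
    - {"tx": 1,"ty": -49,"tz": 89.5,"wx": 0,"wy": 0,"wz": 0}
    - {"tx": 1,"ty": -49,"tz": 89.5,"wx": 0,"wy": 0,"wz": 0}

```text
time: 7.5
eef_pos: [0.5631, 0.1211, 0.2454]
tcp_rot: [0.9, -0.108, 0.051, -0.419]
contact_force: [1.0, -0.3, -0.2]
opening: 0.631
```

```bash
python3 - <<'E'
from rows import *
import pickle
s=log();print(s["time"],s["eef_pos"],s["contact_force"],s["wrist_torque"],s["opening"])
R=Rn.from_quat(s["tcp_rot"]).as_matrix();print("lvl",Rn.from_matrix(R@Rplace(1.3345).T).as_rotvec())
c=wrist();save(c,"w6");t=imaging.read_camera("top");save(t,"t6");d=imaging.read_camera("side");save(d,"s6")
pickle.dump((c,t,d),open("w6.pkl","wb"))
a=t["img"][130:230,130:230]; a=cv2.resize(a,None,fx=4,fy=4,interpolation=cv2.INTER_CUBIC)
b=d["img"][130:210,220:300]; b=cv2.resize(b,(400,400),interpolation=cv2.INTER_CUBIC)
cv2.imwrite("pics/c6.png",np.hstack([a,b])[:,:,::-1])
E
```

```text
7.5 [0.56308871 0.12109683 0.24543962] [ 1.04712011 -0.30485462 -0.16658864] [-0.37706258  0.09004987 -0.01962106] 0.6306698507166255
lvl [-0.00147924 -0.00286453 -0.0015364 ]
```

View pics/c6.png

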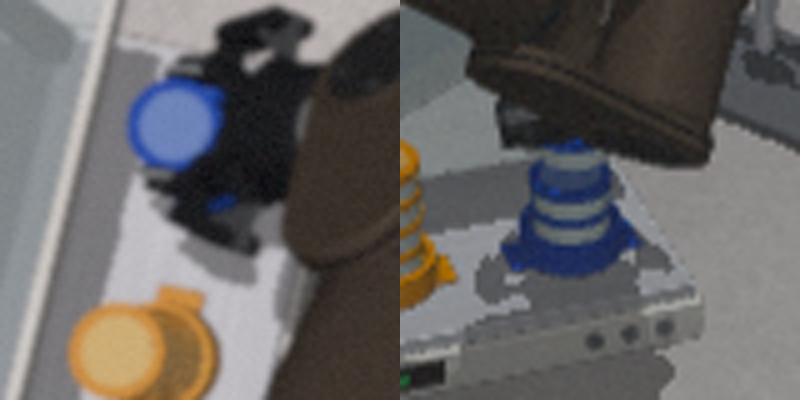

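View pics/w6.png

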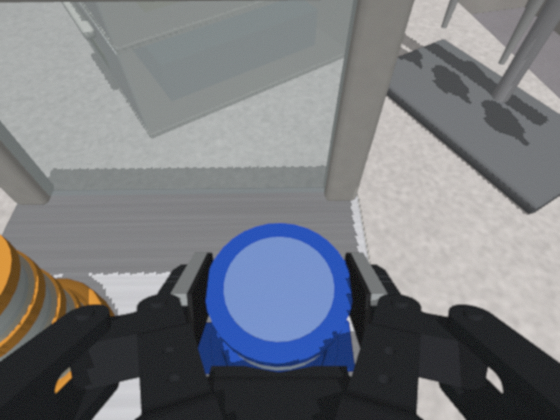

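```bash
python3 - <<'E'
from rows import *
import pickle
c,t,d=pickle.load(open("w6.pkl","rb"))
def inner(cc,box):
    i=cc["img"][box[1]:box[3],box[0]:box[2]].astype(int)
    m=((i[:,:,2]-i[:,:,0]>45)&(i[:,:,0]>85)).astype(np.uint8)
    cs,_=cv2.findContours(m,0,1);k=max(cs,key=cv2.contourArea)
    e=cv2.fitEllipse(k); return np.add(e[0],box[:2])
s=readout.get_state();print(s["eef_pos"],s["contact_force"],s["wrist_torque"])
ht=inner(t,(158,145,190,178));hw=inner(c,(190,220,370,365));print(ht,hw)
z=s["eef_pos"][2]-.0988
print("held top",atz(t,ht,z),"wrist",atz(c,hw,z)); print("pile target .105:",[.5888,.241],.1012,[.5896,.242])
E
```

```text
[0.5631424  0.12138837 0.24547504] [-0.15860528  0.21623149 -0.85356612] [-0.43989655  0.0640434   0.05949787]
[173.29955482 160.87987041] [278.45304871 288.88466644]
held top [0.59041784 0.23856689 0.14667504] wrist [0.5918456  0.2353393  0.14667504]
pile target .105: [0.5888, 0.241] 0.1012 [0.5896, 0.242]
```

```bash
python3 - <<'E'
from rows import *
s=readout.get_state();p=s["eef_pos"]
rel(p+[-.001,.003,-.011],Rplace(1.3345))
R=Rplace(1.3345);print((R.T@[0,0,-1]).round(4))
E
```

```text
t [-1.7  6.7  9.1] w [ 0.001 -0.003  0.002] rows>= 0.2
[0.0028 0.7663 0.6425]
```

>>> apply_moves:
  steps:
    - {"tx": -1,"ty": 3,"tz": 4,"wx": 0,"wy": -0.003,"wz": 0.002}
    - {"tx": -1.7,"ty": 5.5,"tz": 7.5,"wx": 0.001,"wy": -0.003,"wz": 0.002}
    - {"tx": -1.7,"ty": 6.7,"tz": 9.1,"wx": 0.001,"wy": -0.003,"wz": 0.002}
    - {"tx": -1.7,"ty": 6.7,"tz": 9.1,"wx": 0.001,"wy": -0.003,"wz": 0.002}
    - {"tx": -1.7,"ty": 6.7,"tz": 9.1,"wx": 0.001,"wy": -0.003,"wz": 0.002}

```text
time: 8.15
eef_pos: [0.5621, 0.1252, 0.2341]
tcp_rot: [0.9, -0.108, 0.048, -0.42]
contact_force: [-0.2, 0.9, -0.4]
opening: 0.633
```

>>> apply_moves:
  steps:
    - {"tx": 0,"ty": 0.8,"tz": 0.65,"wx": 0,"wy": 0,"wz": 0}
    - {"tx": 0,"ty": 1.5,"tz": 1.3,"wx": 0,"wy": 0,"wz": 0}
    - {"tx": 0,"ty": 1.5,"tz": 1.3,"wx": 0,"wy": 0,"wz": 0}

```text
time: 8.45
eef_pos: [0.562, 0.1251, 0.2322]
tcp_rot: [0.9, -0.108, 0.049, -0.42]
contact_force: [-0.1, 0.3, 0.3]
opening: 0.639
```

>>> apply_moves:
  steps:
    - {"tx": 0,"ty": 0.8,"tz": 0.65,"wx": 0,"wy": 0,"wz": 0}
    - {"tx": 0,"ty": 1.5,"tz": 1.3,"wx": 0,"wy": 0,"wz": 0}
    - {"tx": 0,"ty": 1.5,"tz": 1.3,"wx": 0,"wy": 0,"wz": 0}

```text
time: 8.75
eef_pos: [0.562, 0.1252, 0.2302]
tcp_rot: [0.9, -0.108, 0.049, -0.42]
contact_force: [-0.3, 0.2, 0.1]
opening: 0.636
```

>>> apply_moves:
  steps:
    - {"tx": 0,"ty": 0.8,"tz": 0.65,"wx": 0,"wy": 0,"wz": 0}
    - {"tx": 0,"ty": 1.5,"tz": 1.3,"wx": 0,"wy": 0,"wz": 0}
    - {"tx": 0,"ty": 1.5,"tz": 1.3,"wx": 0,"wy": 0,"wz": 0}

```text
time: 9.05
eef_pos: [0.562, 0.1252, 0.2282]
tcp_rot: [0.9, -0.108, 0.049, -0.42]
contact_force: [0.1, -0.8, -0.4]
opening: 0.633
```

>>> apply_moves:
  steps:
    - {"tx": 0,"ty": 0.8,"tz": 0.65,"wx": 0,"wy": 0,"wz": 0}
    - {"tx": 0,"ty": 1.5,"tz": 1.3,"wx": 0,"wy": 0,"wz": 0}
    - {"tx": 0,"ty": 1.5,"tz": 1.3,"wx": 0,"wy": 0,"wz": 0}

```text
time: 9.35
eef_pos: [0.562, 0.1253, 0.2262]
tcp_rot: [0.9, -0.108, 0.048, -0.42]
contact_force: [0.4, 1.5, -0.2]
opening: 0.633
```

```bash
python3 - <<'E'
from rows import *
import pickle
s=readout.get_state();print(s["eef_pos"],s["contact_force"],s["wrist_torque"])
d=imaging.read_camera("side");t=imaging.read_camera("top")
pickle.dump((t,d),open("w7.pkl","wb"))
a=t["img"][130:230,130:230]; a=cv2.resize(a,None,fx=4,fy=4,interpolation=cv2.INTER_CUBIC)
b=d["img"][130:200,220:290]; b=cv2.resize(b,(400,400),interpolation=cv2.INTER_CUBIC)
cv2.imwrite("pics/c7.png",np.hstack([a,b])[:,:,::-1])
E
```

```text
[0.56200866 0.12525349 0.22617865] [ 0.42123592  1.49719745 -0.15969513] [-0.40395598  0.11072361 -0.03604867]
```

View pics/c7.png

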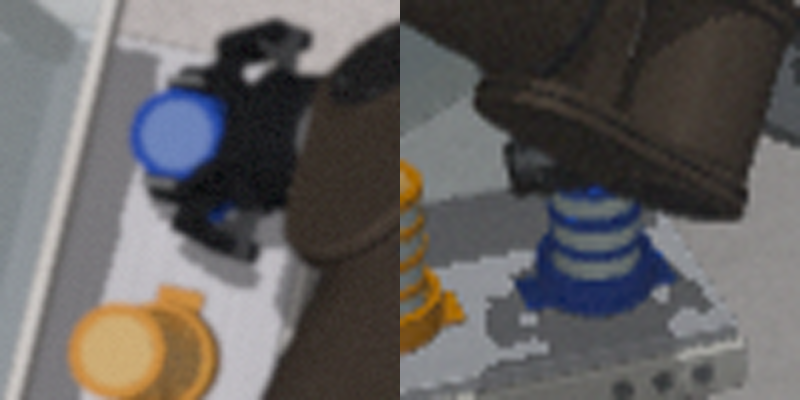

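>>> apply_moves:
  steps:
    - {"tx": 0,"ty": 0.4,"tz": 0.3,"wx": 0,"wy": 0,"wz": 0}
    - {"tx": 0,"ty": 0.8,"tz": 0.65,"wx": 0,"wy": 0,"wz": 0}
    - {"tx": 0,"ty": 1.2,"tz": 1,"wx": 0,"wy": 0,"wz": 0}
    - {"tx": 0,"ty": 1.2,"tz": 1,"wx": 0,"wy": 0,"wz": 0}

```text
time: 9.85
eef_pos: [0.5621, 0.1252, 0.225]
tcp_rot: [0.9, -0.108, 0.049, -0.42]
contact_force: [0.0, -0.9, 1.3]
opening: 0.637
```

>>> apply_moves:
  steps:
    - {"tx": 0,"ty": 0.4,"tz": 0.3,"wx": 0,"wy": 0,"wz": 0}
    - {"tx": 0,"ty": 0.8,"tz": 0.65,"wx": 0,"wy": 0,"wz": 0}
    - {"tx": 0,"ty": 0.8,"tz": 0.65,"wx": 0,"wy": 0,"wz": 0}

```text
time: 10.15
eef_pos: [0.5622, 0.1252, 0.2243]
tcp_rot: [0.899, -0.108, 0.049, -0.421]
contact_force: [-2.0, -1.1, 3.6]
opening: 0.636
```

>>> apply_moves:
  steps:
    - {"tx": 0,"ty": 0.4,"tz": 0.3,"wx": 0,"wy": 0,"wz": 0}
    - {"tx": 0,"ty": 0.8,"tz": 0.65,"wx": 0,"wy": 0,"wz": 0}
    - {"tx": 0,"ty": 0.8,"tz": 0.65,"wx": 0,"wy": 0,"wz": 0}

```text
time: 10.45
eef_pos: [0.5623, 0.1252, 0.2236]
tcp_rot: [0.899, -0.108, 0.049, -0.421]
contact_force: [-2.3, -1.9, 5.8]
opening: 0.634
```

```bash
python3 - <<'E'
from rows import *
s=log();R=Rn.from_quat(s["tcp_rot"]).as_matrix();print(s["eef_pos"],s["contact_force"],s["wrist_torque"],Rn.from_matrix(R@Rplace(1.3345).T).as_rotvec())
E
```

```text
[0.56231062 0.12521284 0.22360517] [-2.31820043 -1.91626654  5.76466097] [0.10065456 0.31874099 0.2807809 ] [ 0.00217092 -0.00014855  0.00153607]
```

>>> apply_moves:
  steps:
    - {"tx": 0,"ty": 0,"tz": 0,"wx": 0,"wy": 0,"wz": 0}
    - {"tx": 0,"ty": 0,"tz": 0,"wx": 0,"wy": 0,"wz": 0}
    - {"tx": 0,"ty": 0,"tz": 0,"wx": 0,"wy": 0,"wz": 0}
    - {"tx": 0,"ty": 0,"tz": 0,"wx": 0,"wy": 0,"wz": 0}
    - {"tx": 0,"ty": 0,"tz": 0,"wx": 0,"wy": 0,"wz": 0}
    - {"tx": 0,"ty": 0,"tz": 0,"wx": 0,"wy": 0,"wz": 0}
  hand: 0.92

```text
time: 11.05
eef_pos: [0.562, 0.1252, 0.2226]
tcp_rot: [0.9, -0.108, 0.049, -0.42]
contact_force: [-0.9, -0.4, 0.8]
opening: 0.923
```

```bash
python3 - <<'E'
from rows import *
s=log();print(s["time"],s["eef_pos"],s["contact_force"],s["wrist_torque"],s["opening"])
c=wrist();save(c,"w8")
R=Rn.from_quat(s["tcp_rot"]).as_matrix()
rel(s["eef_pos"]-.12*np.r_[np.cos(1.3345),np.sin(1.3345),0]+[0,0,.0],R)
E
```

```text
11.05 [0.56202964 0.12521606 0.22259755] [-0.88196767 -0.41958852  0.76921373] [-0.36818347  0.07001155 -0.01532156] 0.9228274623464251
t [  0.2  77.1 -91.9] w [-0. -0. -0.] rows>= 2.4
```

View pics/w8.png

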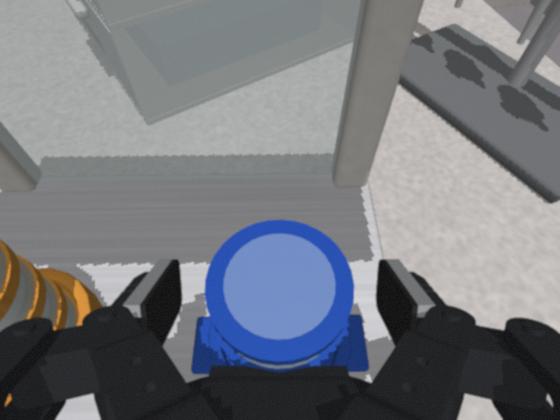

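>>> apply_moves:
  steps:
    - {"tx": 0,"ty": 13,"tz": -15,"wx": 0,"wy": 0,"wz": 0}
    - {"tx": 0,"ty": 34,"tz": -41,"wx": 0,"wy": 0,"wz": 0}
    - {"tx": 0,"ty": 58,"tz": -69,"wx": 0,"wy": 0,"wz": 0}
    - {"tx": 0,"ty": 77,"tz": -92,"wx": 0,"wy": 0,"wz": 0}
    - {"tx": 0,"ty": 70,"tz": -125,"wx": 0,"wy": 0,"wz": 0}
    - {"tx": 0,"ty": 65,"tz": -140,"wx": 0,"wy": 0,"wz": 0}
    - {"tx": 0,"ty": 65,"tz": -140,"wx": 0,"wy": 0,"wz": 0}

```text
time: 11.8
eef_pos: [0.5281, -0.0207, 0.2655]
tcp_rot: [0.9, -0.108, 0.052, -0.42]
contact_force: [-0.6, 0.3, 0.1]
opening: 0.925
```

```bash
python3 - <<'E'
from rows import *
import pickle
s=log();print(s["time"],s["eef_pos"],s["qpos"])
c=wrist();save(c,"w9");d=imaging.read_camera("side");save(d,"s9");t=imaging.read_camera("top");save(t,"t9")
pickle.dump((c,t,d),open("w9.pkl","wb"))
a=t["img"][130:240,130:300]; a=cv2.resize(a,None,fx=4,fy=4,interpolation=cv2.INTER_CUBIC)
cv2.imwrite("pics/t9c.png",a[:,:,::-1])
E
```

```text
11.8 [ 0.52809295 -0.02071247  0.26548678] [-0.34432416  0.15316401  2.06990662  0.93886349  1.23720733 -0.5828415 ]
```

View pics/w9.png

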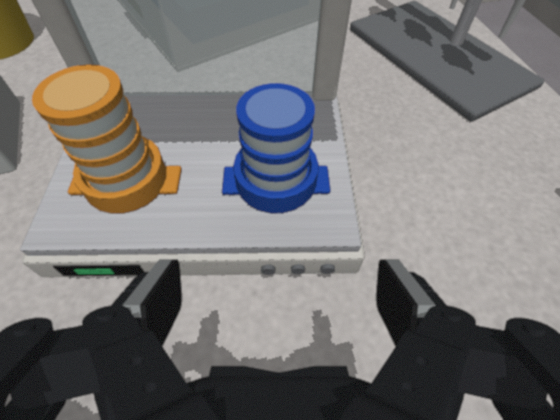

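View pics/t9c.png

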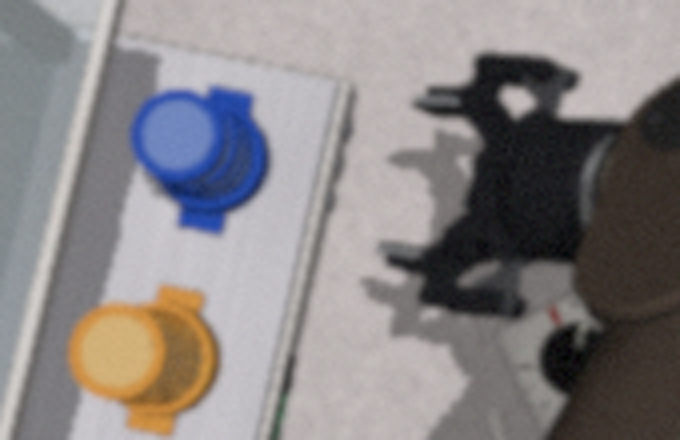

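View pics/s9.png

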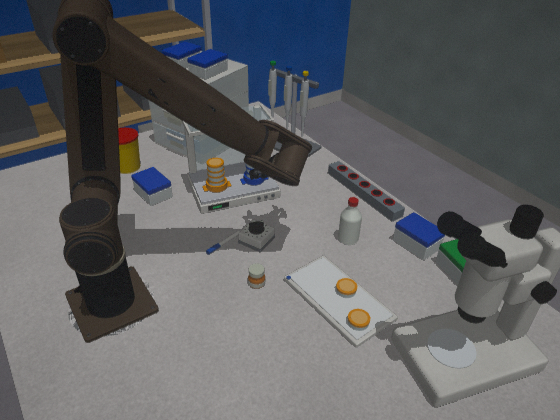

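```bash
python3 - <<'E'
from rows import *; from kin import *
P,e=fit(data());print(e)
s=readout.get_state()
k=[.457,.0114]
def Rd(A): x=np.array([np.cos(A),np.sin(A),0]);z=np.array([0,0,-1.]);return np.column_stack([x,np.cross(z,x),z])
rng=np.random.default_rng(1)
for A in(-1.77,-1.0,1.37,2.1):
    for z in (.36,.215):
        q,a,b=ik(np.r_[k,z],Rd(A),P,[s["qpos"],[-.2,0,2,0,1.1,0],[-.2,0,2,0,1.1,1.5],[-.2,0,2,0,1.1,-1.5]]);print(A,z,q.round(2),round(a,1),round(b,3))
rel([.457,.0114,.36],Rd(-1.74))
R0=Rn.from_quat(s["tcp_rot"]).as_matrix()
E
```

```text
2.4171966650499144e-09
-1.77 0.36 [-0.2  -0.17  2.14 -0.    1.17  1.57] 0.0 0.0
-1.77 0.215 [-0.2   0.06  2.22  0.    0.85  1.57] 0.0 0.0
-1.0 0.36 [-0.2  -0.17  2.14 -0.    1.17  0.8 ] 0.0 0.0
-1.0 0.215 [-0.2   0.06  2.22  0.    0.85  0.8 ] 0.0 0.0
1.37 0.36 [-0.2  -0.17  2.14 -0.    1.17 -1.57] 0.0 0.0
1.37 0.215 [-0.2   0.06  2.22 -0.    0.85 -1.57] 0.0 0.0
2.1 0.36 [-0.2  -0.17  2.14 -0.    1.17 -2.3 ] 0.0 0.0
2.1 0.215 [-0.2   0.06  2.22 -0.    0.85 -2.3 ] 0.0 0.0
t [-75.4 -83.  -52.6] w [-0.696  0.656  1.397] rows>= 11.3
```

>>> apply_moves:
  steps:
    - {"tx": -6,"ty": -7,"tz": -12,"wx": -0.058,"wy": 0.055,"wz": 0.117}
    - {"tx": -12,"ty": -14,"tz": -18,"wx": -0.116,"wy": 0.11,"wz": 0.233}
    - {"tx": -19,"ty": -21,"tz": -24,"wx": -0.174,"wy": 0.164,"wz": 0.35}
    - {"tx": -25,"ty": -28,"tz": -28,"wx": -0.232,"wy": 0.219,"wz": 0.466}
    - {"tx": -31,"ty": -35,"tz": -32,"wx": -0.29,"wy": 0.274,"wz": 0.583}
    - {"tx": -38,"ty": -42,"tz": -36,"wx": -0.348,"wy": 0.328,"wz": 0.7}
    - {"tx": -44,"ty": -48,"tz": -40,"wx": -0.406,"wy": 0.383,"wz": 0.816}
    - {"tx": -50,"ty": -55,"tz": -43,"wx": -0.464,"wy": 0.437,"wz": 0.93}
    - {"tx": -57,"ty": -62,"tz": -46,"wx": -0.522,"wy": 0.492,"wz": 1.05}
    - {"tx": -63,"ty": -69,"tz": -49,"wx": -0.58,"wy": 0.547,"wz": 1.165}
    - {"tx": -69,"ty": -76,"tz": -51,"wx": -0.638,"wy": 0.6,"wz": 1.28}
    - {"tx": -75,"ty": -83,"tz": -53,"wx": -0.696,"wy": 0.656,"wz": 1.397}
  hand: 0.7

```text
time: 13.15
eef_pos: [0.457, 0.0115, 0.3597]
tcp_rot: [-0.644, 0.765, 0.001, -0.002]
contact_force: [-0.4, 0.7, -0.6]
opening: 0.701
```

>>> apply_moves:
  steps:
    - {"tx": 0,"ty": 0,"tz": 0,"wx": 0,"wy": 0,"wz": 0}
    - {"tx": 0,"ty": 0,"tz": 0,"wx": 0,"wy": 0,"wz": 0}

```text
time: 13.35
eef_pos: [0.4575, 0.011, 0.3598]
tcp_rot: [-0.646, 0.763, 0.0, 0.001]
contact_force: [-0.1, -0.0, 0.3]
opening: 0.698
```

```bash
python3 - <<'E'
from rows import *
import pickle
s=log();print(s["time"],s["eef_pos"],s["qpos"],s["opening"])
c=wrist();save(c,"w10")
pickle.dump(c,open("w10.pkl","wb"))
for r in spotter.trace("wrist","timer_grip")[:2]: print(r["confidence"],r["uv"],r["region"].sum(),atz(c,r["uv"],.06))
E
```

```text
13.35 [0.45746994 0.01099667 0.35980327] [-1.98490318e-01 -1.65967709e-01  2.13598165e+00  1.27333245e-03
  1.17116558e+00  1.53739065e+00] 0.6981696940149066
0.89 [279.5, 193.9] 2819 [0.46113232 0.00920591 0.06      ]
```

View pics/w10.png

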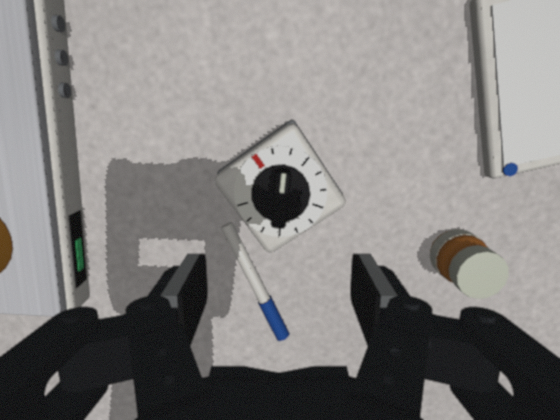

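```bash
python3 - <<'E'
from rows import *
import pickle
c=pickle.load(open("w10.pkl","rb"))
a=c["img"][110:260,205:355];cv2.imwrite("pics/k10.png",cv2.resize(np.ascontiguousarray(a[:,:,::-1]),None,fx=4,fy=4,interpolation=cv2.INTER_CUBIC))
a=cv2.convertScaleAbs(c["img"][155:235,240:320],alpha=3,beta=0);cv2.imwrite("pics/k10b.png",cv2.resize(np.ascontiguousarray(a[:,:,::-1]),None,fx=7,fy=7,interpolation=cv2.INTER_CUBIC))
E
```

```text
(no output)
```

View pics/k10.png

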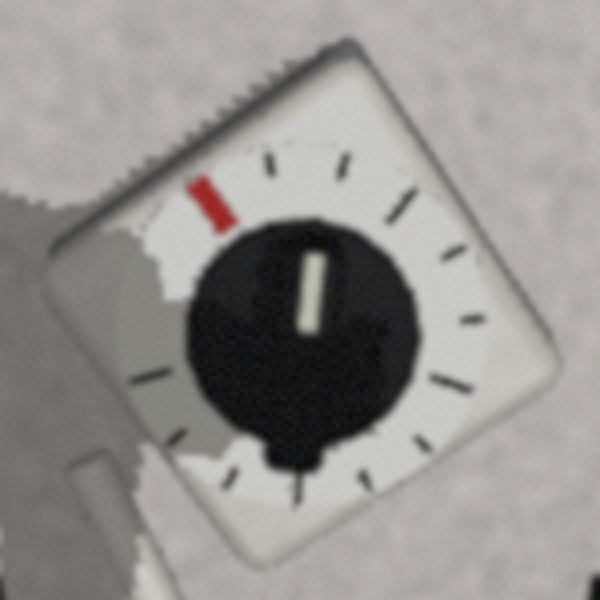

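View pics/k10b.png

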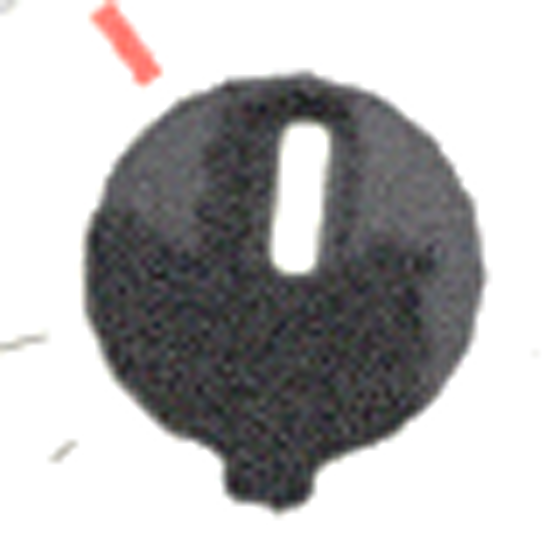

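```bash
python3 - <<'E'
from rows import *
import pickle
c=pickle.load(open("w10.pkl","rb"))
g=lambda x,y:(x/4+205,y/4+110)
w=lambda x,y,z:atz(c,g(x,y),z)[:2]
az=lambda a,b:np.arctan2(*(b-a)[::-1])
p0=w(308,332,.071);p1=w(316,254,.071);be=w(293,470,.071)
r0=w(230,230,.0425);r1=w(199,184,.0425)
print("pointer",p0,p1,az(p0,p1),"barend",be,az(be,p1)); print("red",r0,r1,az(r0,r1))
cor=[w(x,y,.042) for x,y in((350,42),(560,365),(262,568),(45,262))];ctr=np.mean(cor,0);print("box",np.round(cor,4),ctr)
# disc outline z=.049
pts=[w(x,y,.049) for x,y in((187,325),(420,325),(303,219))];print("disc LR mid",(pts[0]+pts[1])/2,np.linalg.norm(pts[0]-pts[1]),pts[2])
mid=(pts[0]+pts[1])/2
for ct in(ctr,mid): print("red from",az(ct,(r0+r1)/2),"ptr",az(ct,p1))
E
```

```text
pointer [0.46405804 0.00686688] [0.47808225 0.00308201] -0.26360108681265104 barend [0.43824265 0.01399806] -0.26743619900889987
red [0.48066187 0.01969369] [0.49070635 0.02412315] 0.4153309150726176
box [[ 0.5128 -0.0096]
 [ 0.442  -0.0421]
 [ 0.408   0.0259]
 [ 0.4804  0.0576]] [0.46077698 0.00794012]
disc LR mid [0.46052408 0.00819516] 0.046279266967524504 [0.48141033 0.00481704]
red from 0.5111089477332091 ptr -0.273685486148296
red from 0.499028272804233 ptr -0.2833752355698248
```

```bash
cat >> rows.py <<'E'
def Rd(A): x=np.array([np.cos(A),np.sin(A),0]);z=np.array([0,0,-1.]);return np.column_stack([x,np.cross(z,x),z])
E
python3 -c "
from rows import *
rel([.460,.008,.227],Rd(-1.836))"
```

```text
t [  2.1  -2.9 132.8] w [0.    0.001 0.098] rows>= 2.7
```

>>> apply_moves:
  steps:
    - {"tx": 2,"ty": -3,"tz": 20,"wx": 0,"wy": 0,"wz": 0.05}
    - {"tx": 2,"ty": -3,"tz": 60,"wx": 0,"wy": 0,"wz": 0.098}
    - {"tx": 2,"ty": -3,"tz": 95,"wx": 0,"wy": 0,"wz": 0.098}
    - {"tx": 2,"ty": -3,"tz": 118,"wx": 0,"wy": 0,"wz": 0.098}
    - {"tx": 2,"ty": -3,"tz": 129,"wx": 0,"wy": 0,"wz": 0.098}
    - {"tx": 2,"ty": -3,"tz": 133,"wx": 0,"wy": 0,"wz": 0.098}
    - {"tx": 2,"ty": -3,"tz": 133,"wx": 0,"wy": 0,"wz": 0.098}
    - {"tx": 2,"ty": -3,"tz": 133,"wx": 0,"wy": 0,"wz": 0.098}

```text
time: 14.25
eef_pos: [0.461, 0.0075, 0.229]
tcp_rot: [-0.606, 0.795, -0.001, 0.001]
contact_force: [-0.6, 0.2, 0.2]
opening: 0.698
```

```bash
python3 -c "
from rows import *
s=log();print(s['time'],s['eef_pos'],s['contact_force'],s['wrist_torque'])
c=wrist();save(c,'w11')
rel([.460,.008,.227],Rd(-1.836))"
```

```text
14.25 [0.46095031 0.00748506 0.22904864] [-0.64405601  0.19285457  0.24458261] [-0.04983941 -0.00408863  0.02466592]
t [-0.2  1.1  2.2] w [-0.004 -0.    -0.003] rows>= 0.0
```

View pics/w11.png

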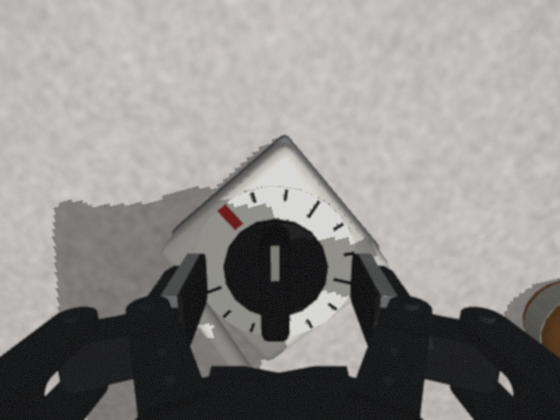

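>>> apply_moves:
  steps:
    - {"tx": -1.5,"ty": 0,"tz": 1,"wx": 0,"wy": 0,"wz": 0}
    - {"tx": -1.5,"ty": 0,"tz": 1,"wx": 0,"wy": 0,"wz": 0}
    - {"tx": -1.5,"ty": 0,"tz": 1,"wx": 0,"wy": 0,"wz": 0}
    - {"tx": -1.5,"ty": 0,"tz": 1,"wx": 0,"wy": 0,"wz": 0}
    - {"tx": -1.5,"ty": 0,"tz": 1,"wx": 0,"wy": 0,"wz": 0}
    - {"tx": -1.5,"ty": 0,"tz": 1,"wx": 0,"wy": 0,"wz": 0}
    - {"tx": -1.5,"ty": 0,"tz": 1,"wx": 0,"wy": 0,"wz": 0}
    - {"tx": -1.5,"ty": 0,"tz": 1,"wx": 0,"wy": 0,"wz": 0}
    - {"tx": -1.5,"ty": 0,"tz": 1,"wx": 0,"wy": 0,"wz": 0}
    - {"tx": -1.5,"ty": 0,"tz": 1,"wx": 0,"wy": 0,"wz": 0}
  hand: 0
  force: 30

```text
time: 15.3
eef_pos: [0.4608, 0.0091, 0.2272]
tcp_rot: [-0.606, 0.795, -0.0, 0.0]
contact_force: [-1.7, 1.0, 5.7]
opening: 0.133
```

```bash
python3 -c "
from rows import *
s=log();print(s['time'],s['eef_pos'],s['contact_force'],s['wrist_torque'],s['opening'],s['qpos'])
c=wrist();save(c,'w12')"
```

```text
15.3 [0.46078016 0.0091161  0.22717204] [-1.6636113   0.98496932  5.67819835] [0.18169042 0.29021388 0.04737722] 0.13292413232322725 [-2.00894031e-01  4.67509382e-02  2.21273614e+00 -3.52630209e-04
  8.81212450e-01  1.63804071e+00]
```

View pics/w12.png

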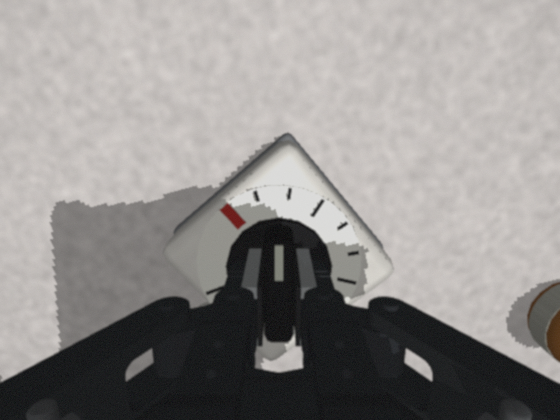

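>>> apply_moves:
  steps:
    - {"tx": 0,"ty": 0,"tz": -0.7,"wx": 0,"wy": 0,"wz": -0.06}
    - {"tx": 0,"ty": 0,"tz": -0.7,"wx": 0,"wy": 0,"wz": -0.15}
    - {"tx": 0,"ty": 0,"tz": -0.7,"wx": 0,"wy": 0,"wz": -0.25}
    - {"tx": 0,"ty": 0,"tz": -0.7,"wx": 0,"wy": 0,"wz": -0.35}
    - {"tx": 0,"ty": 0,"tz": -0.7,"wx": 0,"wy": 0,"wz": -0.45}
    - {"tx": 0,"ty": 0,"tz": -0.7,"wx": 0,"wy": 0,"wz": -0.54}
    - {"tx": 0,"ty": 0,"tz": -0.7,"wx": 0,"wy": 0,"wz": -0.6}
    - {"tx": 0,"ty": 0,"tz": -0.7,"wx": 0,"wy": 0,"wz": -0.6}
    - {"tx": 0,"ty": 0,"tz": -0.7,"wx": 0,"wy": 0,"wz": -0.6}

```text
time: 16.25
eef_pos: [0.4605, 0.0102, 0.2272]
tcp_rot: [0.814, -0.581, -0.001, -0.002]
contact_force: [0.6, 7.8, 1.7]
opening: 0.131
```

```bash
python3 -c "
from rows import *
s=log();print(s['time'],s['eef_pos'],s['contact_force'],s['wrist_torque'],s['opening'],s['qpos'][0]-s['qpos'][5])
c=wrist();save(c,'w13')"
```

```text
16.25 [0.46054999 0.01024121 0.22718556] [0.63399039 7.79203629 1.69496547] [ 1.28436007 -0.15321921  0.06371189] 0.13072807414583812 -1.2374335091539233
```

View pics/w13.png

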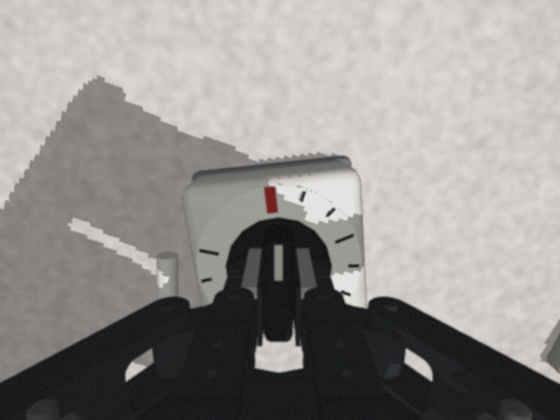

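>>> apply_moves:
  steps:
    - {"tx": -0.9,"ty": -0.3,"tz": 0,"wx": 0,"wy": 0,"wz": -0.03}
    - {"tx": -0.9,"ty": -0.3,"tz": 0,"wx": 0,"wy": 0,"wz": -0.06}
    - {"tx": -0.9,"ty": -0.3,"tz": 0,"wx": 0,"wy": 0,"wz": -0.06}

```text
time: 16.6
eef_pos: [0.4605, 0.0108, 0.2272]
tcp_rot: [0.831, -0.556, -0.0, -0.001]
contact_force: [1.4, 6.1, 1.1]
opening: 0.132
```

```bash
python3 -c "
from rows import *
s=log();print(s['time'],s['eef_pos'],s['contact_force'],s['wrist_torque'],s['qpos'][0]-s['qpos'][5])"
```

```text
16.6 [0.46052818 0.01075953 0.22718215] [1.43479041 6.0803479  1.08234174] [ 1.00028029 -0.13255257  0.02966224] -1.1769568377118995
```

>>> apply_moves:
  steps:
    - {"tx": 0,"ty": 0,"tz": 0,"wx": 0,"wy": 0,"wz": -0.03}
    - {"tx": 0,"ty": 0,"tz": 0,"wx": 0,"wy": 0,"wz": -0.04}
    - {"tx": 0,"ty": 0,"tz": 0,"wx": 0,"wy": 0,"wz": -0.04}

```text
time: 16.9
eef_pos: [0.4605, 0.0108, 0.2272]
tcp_rot: [0.842, -0.539, -0.0, -0.001]
contact_force: [-0.2, 7.2, 2.2]
opening: 0.133
```

```bash
python3 -c "
from rows import *
s=log();print(s['time'],s['eef_pos'],s['contact_force'],s['wrist_torque'],s['qpos'][0]-s['qpos'][5])
c=wrist();save(c,'w14')"
```

```text
16.9 [0.46051347 0.01080274 0.22718574] [-0.24210586  7.18641175  2.19599548] [ 1.08083701 -0.16003648 -0.00935245] -1.1372928520278733
```

View pics/w14.png

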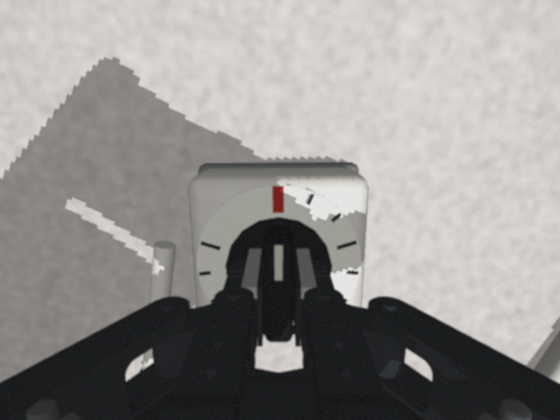

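>>> apply_moves:
  steps:
    - {"tx": 0,"ty": 0,"tz": 0,"wx": 0,"wy": 0,"wz": -0.02}
    - {"tx": 0,"ty": 0,"tz": 0,"wx": 0,"wy": 0,"wz": -0.02}
    - {"tx": 0,"ty": 0,"tz": 0,"wx": 0,"wy": 0,"wz": -0.02}

```text
time: 17.25
eef_pos: [0.4605, 0.0107, 0.2272]
tcp_rot: [0.847, -0.532, -0.0, -0.002]
contact_force: [0.6, 6.4, 2.0]
opening: 0.129
```

```bash
python3 -c "
from rows import *
s=log();print(s['time'],s['eef_pos'],s['contact_force'],s['wrist_torque'],s['qpos'][0]-s['qpos'][5])"
```

```text
17.25 [0.46050361 0.01073459 0.22718613] [0.62729347 6.38388171 1.95848393] [ 1.02804837 -0.12345023 -0.37465542] -1.1192689245269976
```

>>> apply_moves:
  steps:
    - {"tx": 0,"ty": 0,"tz": 0,"wx": 0,"wy": 0,"wz": -0.02}
    - {"tx": 0,"ty": 0,"tz": 0,"wx": 0,"wy": 0,"wz": -0.02}
    - {"tx": 0,"ty": 0,"tz": 0,"wx": 0,"wy": 0,"wz": -0.02}

```text
time: 17.55
eef_pos: [0.4605, 0.0107, 0.2272]
tcp_rot: [0.851, -0.524, -0.001, -0.002]
contact_force: [0.8, 5.5, 1.4]
opening: 0.133
```

```bash
python3 -c "
from rows import *
s=log();print(s['time'],s['eef_pos'],s['contact_force'],s['wrist_torque'],s['qpos'][0]-s['qpos'][5])
c=wrist();save(c,'w15')"
```

```text
17.55 [0.46048752 0.01067467 0.22717937] [0.80282655 5.48534599 1.41923911] [ 1.01225955 -0.09173369 -0.79809531] -1.1009365476179782
```

View pics/w15.png

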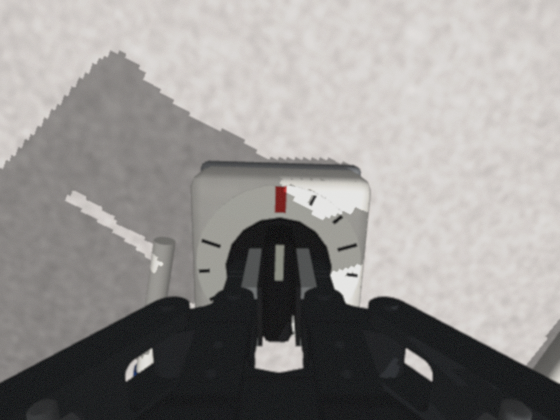

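>>> apply_moves:
  steps:
    - {"tx": 0,"ty": 0,"tz": 0,"wx": 0,"wy": 0,"wz": 0.015}
    - {"tx": 0,"ty": 0,"tz": 0,"wx": 0,"wy": 0,"wz": 0.027}
    - {"tx": 0,"ty": 0,"tz": 0,"wx": 0,"wy": 0,"wz": 0.027}

```text
time: 17.9
eef_pos: [0.4605, 0.0108, 0.2272]
tcp_rot: [0.845, -0.535, -0.0, -0.002]
contact_force: [0.5, 6.3, 1.2]
opening: 0.133
```

```bash
python3 -c "
from rows import *
s=log();print(s['time'],s['eef_pos'],s['contact_force'],s['wrist_torque'],s['qpos'][0]-s['qpos'][5])"
```

```text
17.9 [0.46048313 0.0107735  0.22716769] [0.45143085 6.28345392 1.17092098] [ 1.04285928 -0.16082963 -0.21212127] -1.1255798529976118
```

>>> apply_moves:
  steps:
    - {"tx": 0,"ty": 0,"tz": 0,"wx": 0,"wy": 0,"wz": 0}
    - {"tx": 0,"ty": 0,"tz": 0,"wx": 0,"wy": 0,"wz": 0}
    - {"tx": 0,"ty": 0,"tz": 0,"wx": 0,"wy": 0,"wz": 0}
    - {"tx": 0,"ty": 0,"tz": 0,"wx": 0,"wy": 0,"wz": 0}
    - {"tx": 0,"ty": 0,"tz": 0,"wx": 0,"wy": 0,"wz": 0}
    - {"tx": 0,"ty": 0,"tz": 0,"wx": 0,"wy": 0,"wz": 0}
    - {"tx": 0,"ty": 0,"tz": -20,"wx": 0,"wy": 0,"wz": 0}
    - {"tx": 0,"ty": 0,"tz": -60,"wx": 0,"wy": 0,"wz": 0}
    - {"tx": 0,"ty": 0,"tz": -105,"wx": 0,"wy": 0,"wz": 0}
    - {"tx": 0,"ty": 0,"tz": -135,"wx": 0,"wy": 0,"wz": 0}
    - {"tx": 0,"ty": 0,"tz": -140,"wx": 0,"wy": 0,"wz": 0}
    - {"tx": 0,"ty": 0,"tz": -140,"wx": 0,"wy": 0,"wz": 0}
  hand: 0.7

```text
time: 19.1
eef_pos: [0.4606, 0.0101, 0.3684]
tcp_rot: [0.846, -0.534, 0.002, -0.0]
contact_force: [0.8, 0.0, -0.4]
opening: 0.703
```

```bash
python3 -c "
from rows import *
import pickle
s=log();print(s['time'],s['eef_pos'],s['contact_force'],s['wrist_torque'],s['qpos'][0]-s['qpos'][5])
c=wrist();save(c,'w16');pickle.dump(c,open('w16.pkl','wb'))
a=c['img'][110:260,205:355];cv2.imwrite('pics/k16.png',cv2.resize(np.ascontiguousarray(a[:,:,::-1]),None,fx=4,fy=4,interpolation=cv2.INTER_CUBIC))"
```

```text
19.1 [0.46062076 0.01010303 0.36843459] [ 0.77320842  0.02432891 -0.40674328] [-6.23213479e-02 -8.51367918e-05 -6.00376578e-04] -1.1259298069104504
```

View pics/k16.png

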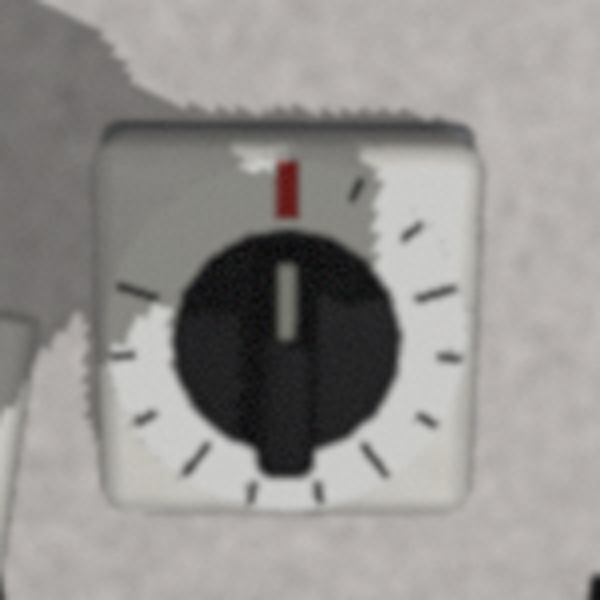

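```bash
python3 -c "
from rows import *
d=imaging.read_camera('side');t=imaging.read_camera('top')
a=cv2.resize(t['img'],(400,300));b=cv2.resize(d['img'],(400,300));
e=cv2.resize(d['img'][140:220,190:297],(400,300),interpolation=cv2.INTER_CUBIC);f=cv2.resize(t['img'][135:225,140:260],(400,300),interpolation=cv2.INTER_CUBIC)
cv2.imwrite('pics/end.png',np.vstack([np.hstack([a,b]),np.hstack([f,e])])[:,:,::-1])"
```

```text
(no output)
```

View pics/end.png

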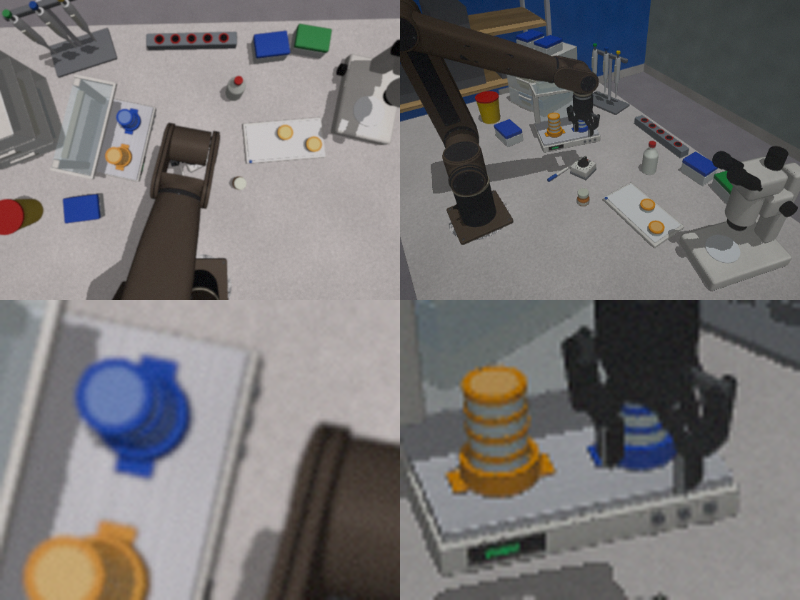

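The end pictures show the dish on the blue pile, the two amber dishes still on the pad, and the bottle, pot and tip box standing. The gripper is clear of everything.

```bash
python3 -c "
from plant import ctrl
print(ctrl.sign_off())"
```

```text
the job is handed in; nothing more can be done
None
```

The blue-lidded dish is back on top of the blue pile and the timer is at its zero stop. I handed the job in at about 19 s of the 53 s allowed.

- **Dish:** I gripped it with the tool tilted 50° so it could go in under the canopy's front edge, and carried it level to within about 3 mrad. I lowered it in 1–2 mm steps and felt contact at a pile top of about 106 mm. I let go at about 6 N, with the tilt within about 2 mrad of the pick. The wrist and top pictures afterwards show it sitting squarely and in line with the pile. The force readings, taken at the end of each move, showed no sign of touching the canopy.
- **Timer:** I turned the knob counter-clockwise by about 0.7 rad until the torque rose to 0.8 N m at the stop, then eased off and released. The last wrist picture shows the pointer in line with the red mark.
- **Everything else:** The final pictures show the two amber dishes, the amber pile and the other loose things still in place, and the gripper touching nothing.

**Checks that disagreed or fell short:**
- Camera estimates of the pile top ran from 101 to 112 mm, and of positions differed by 2–3 mm. I set the pile height by touch and aligned the dish by comparing it with the pile in the same picture.
- The knob was gripped 1–2 mm off its axis, which gave a side force of up to 8 N while turning.
- In the last side picture the gripper hid the top of the blue pile, so that view did not recheck the dish. The last top view did.

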